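Set out the parts for a filter-box repair on the bench mat

TASK

Set out the parts for the filter repair on the bench mat: stand the round sleeve tub midway between the filter box and the meter, then lay the fuse carton directly behind the tub as the robot sees it, 5 cm clear of it, long side parallel to the long edges of the mat, and put the ferrite clip flat on the middle of the carton. Lay the terminal block in front of the wall of the filter box that has the sockets, parallel to that wall, centred on it and 5 cm clear of it. Everything lies upright and square, and the network coupler and the spare square-flange connector stay where they are.

Things in the scene. Friction and masses are not known exactly. Their poses are not given: they have to be found in the camera images.
- repair_mat: dark rubber bench mat, fixed, flat, 260 mm (its x, front to back) x 320 mm (its y) x 3 mm thick, with a thin grey line near each edge. Origin at the centre of its underside; its x points away from the robot (turned up to 0.15 rad), its y to the left. The filter box and the meter stand on it 110 mm either side of its centre along its y, either one on the left, so the mat's centre is the point midway between them.
- filter_box: die-cast aluminium filter box, fixed, 60 mm (its x) x 90 mm (its y) x 32 mm high, on the mat. Its 90 mm wall on its -x side, which faces the robot, carries two brass coax sockets 12 mm across that stick out 10 mm at y = +-22 mm, 14 mm up. Origin at the centre of its underside. It may be turned up to 0.1 rad on the mat.
- meter: handheld multimeter, fixed, lying face up on the mat, 138 mm (its x, front to back) x 68 mm (its y) x 41 mm high. Origin at the centre of its underside. (Also on the desk, not handled: an open laptop with raised lid behind the parts on the left, its front edge at about x = 0.57 m, y = 0.17 to 0.45 m; carry things past in front of it. A vice 73 mm high stands at the right front edge.)
- sleeve_tub: low round clear plastic tub with a blue screw lid, 60 mm diameter, 37 mm high (lower 26 mm is 56 mm across). Loose, standing upright; grasp across the lid. Origin at the centre of its underside, z up.
- carton: small pale card fuse carton, closed, 42 mm (its x) x 62 mm (its y) x 24 mm high, flat top. Loose. Origin at the centre of its underside.
- ferrite: black clip-on ferrite clip, a block 37 mm (its x) x 26 mm (its y) x 25 mm high with a cable hole through it. Loose; grasp across its 26 mm width. Origin at the centre of its underside.
- terminal: white screw terminal block, a narrow bar 16 mm (its x) x 58 mm (its y) x 20 mm high with a row of screw heads on top. Loose; grasp across its 16 mm width. Origin at the centre of its underside.
- coupler: bystander: white network coupler, a smooth block 35 x 21 x 18 mm with square black openings at the ends. Loose; leave it. Origin at the centre of its underside.
- flange: bystander: square-flange metal panel connector, flange 36 x 36 mm, 21 mm high, threaded barrel up. Loose; leave it. Origin at the centre of its underside.

How it is judged:
By the outcome, as a careful person would: the job done as asked, in the order asked, and still so for the second after the job is handed in, with the robot touching nothing.
It also fails if it takes over 128 s, if anything falls off the work surface, if the arm or the gripper's body presses on something with over 40 N, if the wrist force passes 120 N, or if a joint passes its speed limit or range.

ROBOT

A 6-joint arm with a two-finger parallel gripper is mounted at the origin on a cart in front of the work surface, level with it; the furniture and walls round the work are solid. World frame = base frame: x ahead of the robot, y to its left, z up, the work surface at z = 0. Lengths are in m, angles in rad, forces in N, time in s.
With the tool pointing down it reaches from about 0.375 to 0.975 m from the base axis. Payload 3.8 kg.
Tool frame: the origin (TCP) lies on the centre line of the jaws, within the pads' length; the fingertips stand 17 mm ahead of it and the grasp point (between the pads) lies 2 mm behind it (bot.tip_extent is the distance from the TCP to the fingertips, in m); z points along the fingers, y is the line along which they close (so a half turn about z gives the same grasp; the last joint's range is limited). The gripper opens to 85 mm and grips with 20 to 120 N. Pads are 22 mm wide; open, the fingers measure 114 mm over their backs; the gripper's body (76 mm by 85 mm) begins 54 mm behind the grasp point. The pads swing forward as they close: fully open they stand 13 mm farther back than shut.
Start: joints at [1.107, 0.264, 1.604, -0, 1.274, -0.037], TCP at [0.279, 0.614, 0.248] pointing down, gripper open.
Joint ranges: [-2.63, 2.63], [-0.94, 2.18], [0.31, 2.57], [-1.31, 4.45], [0, 2.66], [-2.55, 2.55]. Speed limits (rad/s): [2.57, 2.57, 3.14, 3.14, 3.14, 3.14].

INTERFACE

Orientations are given as a rotation vector (axis times angle).
In Python, from workcell import readout, read_camera, finish_job, bot gives the robot as it stands.
- The arm moves only by the tool jog_arm, never from a script. Its argument "deltas" is one flat list of numbers, 7 for each row, row after row: the shift along the tool's x, y, z in m, then the turn, a rotation vector about the tool's x, y, z in degrees, then the gripper command: -1 is shut, 1 is fully open, values between are in proportion. A call has 1 to 8 rows; each row is the pose to reach, as a shift and turn from the pose commanded when the call began, along the tool's axes at that moment; what a row does not reach only later rows make up. A row lasts 1/10 s, in which the tool goes at most 50 mm and 8.59 degrees, less where a joint would pass 70% of its speed; a pose out of reach is approached as far as the arm can. A call with a gripper value outside its range is refused whole. The fingers move at their own pace and stop on an object; "squeeze" is the grip in N (left out, the last holds). Time passes only in rows, so rows that repeat a pose let the fingers close. It gives the time, the measured TCP pose, the force, the opening and the grip force at its end, in the units of the state.
- readout.read_state(): the state, without advancing time (a new reading comes with each control period).
- read_camera(name): name is "scene" or "top"; returns a dict with "color" (480x640x3 uint8, blue, green, red), "fx", "fy", "cx", "cy" (pixels), "dist" ([k1, k2, p1, p2, k3] as OpenCV has them; the pictures are not rectified), "origin" and "attitude" of the camera in the world. Camera axes: x right, y down, z forward; pixel columns grow to the right and rows downward; lengths in m; the calibration is good to about 2 mm. A picture is of the moment at which its call begins. There is no depth.
- finish_job(): hands the job in; it is judged then, once.
The state is a dict: "time": time; "q": joint angles; "joint_vel": joint speeds; "joint_torque": joint torques, N m; "tool_pos": TCP position; "tcp_rot": TCP orientation; "wrist_force": force on the tool from outside, world axes, zero at the start; "torque": the same for the moment, N m; "width": opening from 0.0 (shut) to 1.0 (fully open); "grip_force": force on a finger pad.
Only numpy, scipy, OpenCV 4.12 (cv2) and the standard library are available. Lean on these libraries where they do the work, as an engineer would, in place of code of your own. Each camera call takes 0.05 s, during which the arm holds its last target. There are 200 camera calls.

## Working session

There is one attempt and no reset: what is moved stays moved. The work goes in short steps, Python scripts to look and compute and a tool call to move; the robot and the scene stay as the last step left them, time stands still between calls to the robot, and variables do not carry over. Pictures are saved under pics/ and viewed, at most 14 in all, crops included, and the job is handed in when it is done.

Besides the shell and the picture viewer there is one more tool, called as name(argument=value, ...), one argument or row to a line, values as JSON. jog_arm: Moves the arm, as the interface text tells. Its arguments: {"type":"object","properties":{"deltas":{"type":"array"},"squeeze":{"type":"number"}},"required":["deltas"]}

```bash
mkdir -p pics; ls; python3 - <<'E'
from workcell import readout, read_camera, bot
import cv2
print(readout.read_state())
for n in ("scene","top"):
    c=read_camera(n); cv2.imwrite(f"pics/{n}0.png",c["color"]); print({k:v for k,v in c.items() if k!="color"})
print([a for a in dir(bot) if a[0]!='_'])
E
```

```text
pics
{'time': 0.0, 'q': array([ 1.10708388e+00,  2.64799537e-01,  1.60538480e+00,  5.00425281e-06,
        1.27367706e+00, -3.69054628e-02]), 'joint_vel': array([-0.00111914, -0.00165789, -0.00044043,  0.00170807,  0.00168369,
        0.00039684]), 'joint_torque': array([-5.94503344e-04, -5.15101612e+01, -3.67313898e+01, -2.91177466e-04,
        1.29959401e-02, -4.18195168e-05]), 'tool_pos': array([0.27912164, 0.61382721, 0.24692488]), 'tcp_rot': array([-0.66523161, -3.06977191,  0.00345019]), 'wrist_force': array([ 0.22712382,  0.146852  , -0.15463187]), 'torque': array([-0.0394932 ,  0.04563047, -0.03075549]), 'grip_force': 0.0, 'width': 0.999801412736614}
{'fx': 454.9727962596387, 'fy': 454.9727962596387, 'cx': 323.10802236888344, 'cy': 234.38022505672234, 'dist': array([-0.01750937,  0.        ,  0.        ,  0.        ,  0.        ]), 'origin': array([ 0.14231951, -0.68833693,  0.55089738]), 'attitude': array([-2.08594599,  0.48452722, -0.24499179])}
{'fx': 464.4457235696606, 'fy': 464.4457235696606, 'cx': 316.406833938482, 'cy': 243.7125706266874, 'dist': array([-0.05344004,  0.        ,  0.        ,  0.        ,  0.        ]), 'origin': array([0.44885813, 0.02604974, 1.1196431 ]), 'attitude': array([-2.16970734,  2.18420699, -0.03125266])}
['MotionError', 'tip_extent']
```

View pics/top0.png

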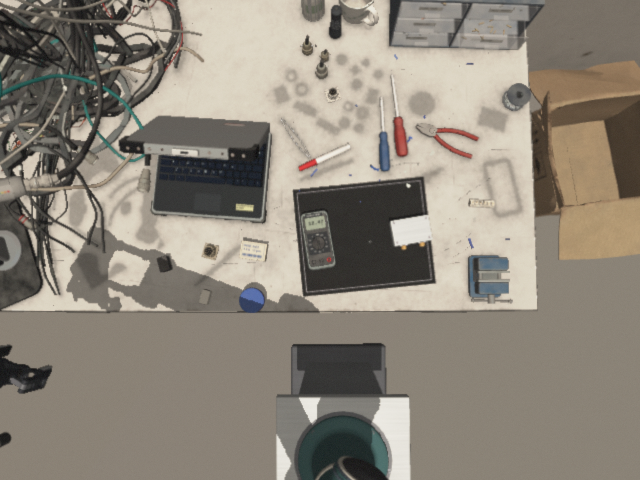

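View pics/scene0.png

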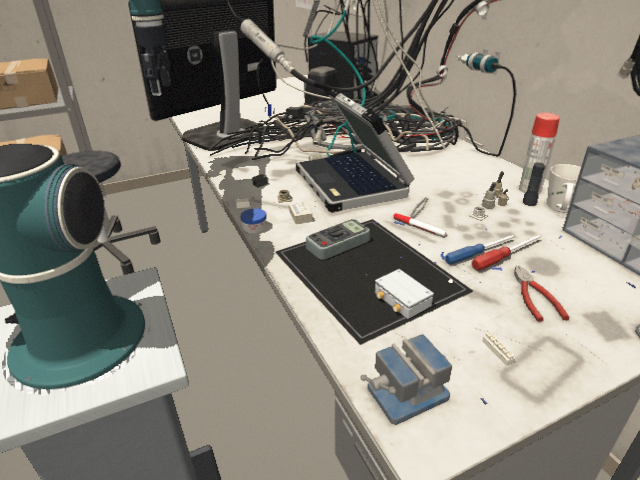

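The top view shows the meter on the left of the mat (318,240), the box on the right (411,232) with its sockets facing the robot, the tub (252,299), carton (254,249), flange (210,251), ferrite (165,263), coupler (204,296) and terminal (482,203). I'll enlarge these areas next.

```bash
cat > h.py <<'E'
import numpy as np, cv2
from workcell import readout, read_camera, finish_job, bot
from scipy.spatial.transform import Rotation as R
def cast(c,uv,z):
    K=np.array([[c["fx"],0,c["cx"]],[0,c["fy"],c["cy"]],[0,0,1]])
    n=cv2.undistortPoints(np.array(uv,float).reshape(-1,1,2),K,c["dist"]).reshape(-1,2)
    d=np.c_[n,np.ones(len(n))]@R.from_rotvec(c["attitude"]).as_matrix().T
    return c["origin"]+d*((z-c["origin"][2])/d[:,2])[:,None]
def project(c,P):
    r=R.from_rotvec(c["attitude"]).inv(); K=np.array([[c["fx"],0,c["cx"]],[0,c["fy"],c["cy"]],[0,0,1]])
    return cv2.projectPoints(r.apply(np.array(P,float)-c["origin"]),np.zeros(3),np.zeros(3),K,c["dist"])[0].reshape(-1,2)
def rect(c,mask,z,box):
    """world min-area rect of the largest blob in mask within box (u0,v0,u1,v1), cast at height z"""
    m=np.zeros_like(mask); u0,v0,u1,v1=box; m[v0:v1,u0:u1]=mask[v0:v1,u0:u1]
    k=max(cv2.findContours(m,0,cv2.CHAIN_APPROX_NONE)[0],key=cv2.contourArea).reshape(-1,2)
    w=cast(c,k,z)[:,:2]
    (cx,cy),(a,b),t=cv2.minAreaRect((w*1000).astype(np.float32))
    return np.round([cx,cy,a,b,t],1)
def crop(c,box,s,name):
    u0,v0,u1,v1=box
    cv2.imwrite("pics/"+name,cv2.resize(c["color"][v0:v1,u0:u1],None,fx=s,fy=s,interpolation=cv2.INTER_NEAREST))
E
python3 - <<'E'
from h import *
c=read_camera("top"); crop(c,(145,225,275,320),6,"topL.png"); crop(c,(285,170,515,310),3.4,"topR.png")
s=read_camera("scene"); crop(s,(225,165,335,245),7,"scL.png")
E
```

```text
(no output)
```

View pics/topL.png

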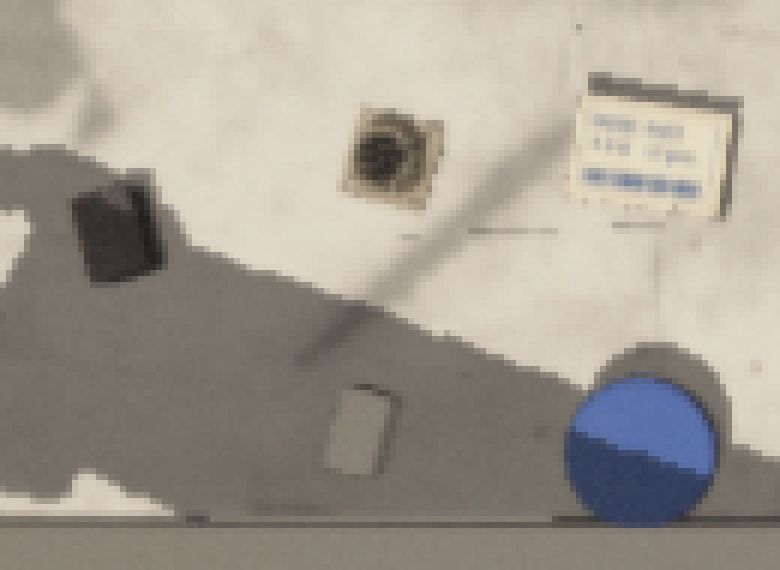

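View pics/topR.png

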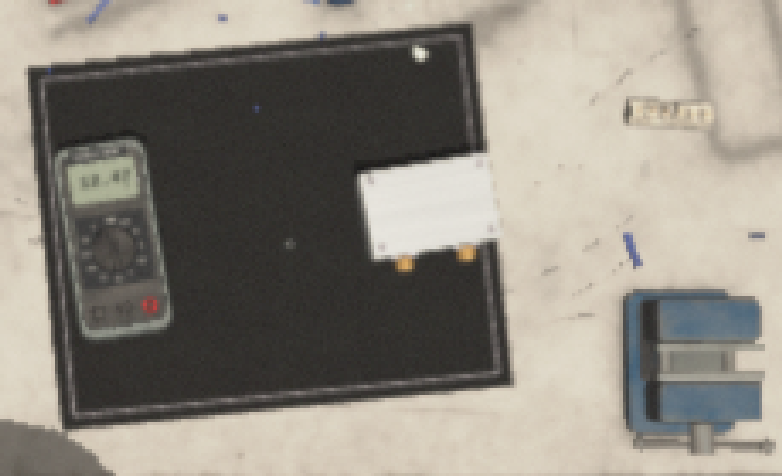

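View pics/scL.png

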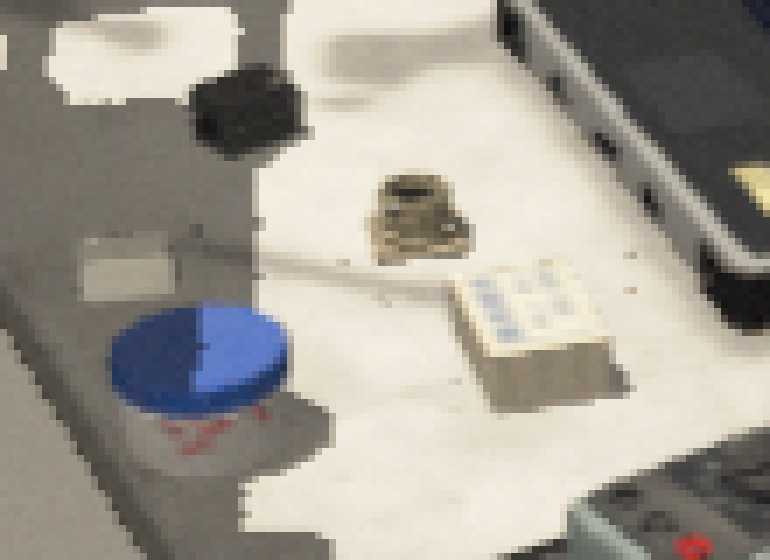

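Top left crop: the carton top is at crop px (590,97)-(718,217), the ferrite top is around (110,235), and the lid is round at (642,450). Top right crop: the mat's corners are (30,68),(470,25),(512,383),(67,428), and the terminal is around (672,113). The scene crop shows the carton top at (447,275),(557,260),(610,338),(490,355).

```bash
cat >> h.py <<'E'
def fit(c,uv,z,sx,sy):
    """corners given clockwise from far-left as +x+y, +x-y, -x-y, -x+y; returns x,y(mm),yaw deg,residual mm"""
    w=cast(c,uv,z)[:,:2]; m=np.array([[1,1],[1,-1],[-1,-1],[-1,1]])*[sx/2,sy/2]
    q=w-w.mean(0); th=np.arctan2((m[:,0]*q[:,1]-m[:,1]*q[:,0]).sum(),(m*q).sum())
    Rm=np.array([[np.cos(th),-np.sin(th)],[np.sin(th),np.cos(th)]])
    return np.round([*w.mean(0)*1000,np.degrees(th),1000*np.abs(q-m@Rm.T).max()],1)
E
python3 - <<'E'
from h import *
t=read_camera("top"); s=read_camera("scene")
L=lambda p:np.array(p)/6.+[144.5,224.5]; Rr=lambda p:np.array(p)/3.4+[284.5,169.5]; S=lambda p:np.array(p)/7.+[224.5,164.5]
print("carton top",fit(t,L([(590,97),(735,112),(718,217),(572,193)]),.024,.042,.062))
print("carton scene",fit(s,S([(557,260),(610,338),(490,355),(447,275)]),.024,.042,.062))
print("ferrite",fit(t,L([(72,200),(135,185),(150,268),(93,282)]),.025,.037,.026))
print("terminal",fit(t,Rr([(633,97),(713,101),(712,127),(632,123)]),.020,.016,.058))
print("flange",cast(t,L([(393,157)]),.003))
print("coupler",cast(t,L([(360,431)]),.018))
print("mat",fit(t,Rr([(30,68),(470,25),(512,383),(67,428)]),.003,.26,.32))
print("box",fit(t,Rr([(357,171),(490,152),(500,238),(372,260)]),.032,.06,.09))
print("meter",fit(t,Rr([(55,143),(143,136),(172,325),(85,338)]),.03,.138,.068))
for c,b in ((t,(230,280,275,315)),(s,(235,200,270,230))):
    h=cv2.cvtColor(c["color"],cv2.COLOR_BGR2HSV); m=cv2.inRange(h,(105,120,40),(130,255,255))
    if c is t: print("lid",rect(c,m,.037,b))
    else:
        g=c["color"].astype(int); print("lid scene all",rect(c,m,.033,b))
g=cv2.cvtColor(t["color"],cv2.COLOR_BGR2GRAY)
# terminal by brightness/dark side, box by brightness
print("box mask",rect(t,cv2.inRange(g,215,255),.032,(380,210,432,260)))
m=cv2.inRange(cv2.blur(g,(1,1)),0,75); print("matmask",rect(t,m,.003,(285,172,440,300)))
E
```

```text
carton top [498.9 208.4  -8.6   2.3]
carton scene [497.9 204.1  -8.3   2.3]
ferrite [468.8 425.9  13.2   1.8]
terminal [ 608.9 -336.2   -3.3    1.2]
flange [[0.49964301 0.31828266 0.003     ]]
coupler [[0.38989895 0.32698999 0.018     ]]
mat [533.3 -54.7   5.4   3. ]
box [ 543.8 -163.1    8.1    1.9]
meter [524.9  54.9   8.    4.2]
lid [391.4 193.   14.1  14.   89.9]
lid scene all [381.9 205.1  67.5  55.5  70.6]
box mask [ 542.4 -165.9   57.9   90.8    9.4]
matmask [533.3 -53.4 256.6 316.    5.4]
```

```bash
cat >> h.py <<'E'
def go(x,y,z,phi):
    """deltas in the tool axes to the world pose (mm, deg; phi = world heading of tool y, tool straight down)"""
    s=readout.read_state(); r=R.from_rotvec(s["tcp_rot"]); p=np.radians(phi)
    Y=np.array([np.cos(p),np.sin(p),0]); Z=np.array([0,0,-1.]); T=R.from_matrix(np.c_[np.cross(Y,Z),Y,Z])
    d=r.inv().apply(np.array([x,y,z])/1000-s["tool_pos"])
    print("shift",np.round(d,4),"turn",np.round((r.inv()*T).as_rotvec(degrees=True),1),"t",round(s["time"],2))
def lid(c,z,box):
    b=c["color"].astype(int); m=((b[:,:,0]-b[:,:,2]>25)*255).astype(np.uint8)
    m=cv2.morphologyEx(m,cv2.MORPH_OPEN,np.ones((3,3),np.uint8)); return rect(c,m,z,box)
def line(c,mask,z,pts):
    pass
E
python3 - <<'E'
from h import *
t=read_camera("top"); s=read_camera("scene")
print(lid(t,.036,(225,275,280,325)))
b=s["color"].astype(int); m=(b[:,:,0]-b[:,:,2]>25)
ys,xs=np.nonzero(m[195:232,230:275]); print("scene lid px",xs.min()+230,xs.max()+230,ys.min()+195,ys.max()+195, "->",cast(s,[((xs.min()+xs.max())/2+230,(ys.min()+ys.max())/2+195)],.0315))
# box edges by line fit: bright threshold, per column first/last
g=cv2.GaussianBlur(cv2.cvtColor(t["color"],cv2.COLOR_BGR2GRAY),(3,3),0).astype(float)
def cross(col,v0,v1,lo):  # subpixel crossings
    v=g[v0:v1,col]; i=np.nonzero(v>lo)[0]; a,e=i[0],i[-1]
    return v0+a-(v[a]-lo)/(v[a]-v[a-1]), v0+e+(v[e]-lo)/(v[e]-v[e+1])
far=[];near=[]
for u in range(395,422):
    a,e=cross(u,205,262,140); far.append((u,a)); near.append((u,e))
for n,P in (("far",far),("near",near)):
    w=cast(t,P,.032)[:,:2].astype(np.float32); vx,vy,x0,y0=cv2.fitLine(w,cv2.DIST_HUBER,0,.002,.001).ravel()
    print(n,"yaw",round(float(np.degrees(np.arctan(-vx/vy))),2),x0,y0, np.round(cast(t,P,.032)[:,0]*1000,0))
go(391,196,150,26)
crop(t,(455,185,510,220),12,"term.png") ; crop(s,(460,320,535,375),9,"term_s.png")
E
```

```text
[382.2 210.9  54.1  55.9  90. ]
scene lid px 241 265 208 224 -> [[0.38256999 0.20676477 0.0315    ]]
far yaw 9.09 0.5728236 -0.15680262 [568. 568. 569. 569. 569. 570. 570. 571. 571. 571. 572. 572. 573. 573.
 573. 573. 574. 575. 575. 575. 575. 576. 576. 577. 577. 577. 578.]
near yaw 8.08 0.50992835 -0.15077485 [507. 507. 507. 508. 508. 507. 506. 504. 501. 500. 503. 508. 509. 511.
 512. 512. 513. 513. 513. 513. 514. 515. 515. 514. 513. 511. 508.]
shift [-0.2748 -0.3346  0.0982] turn [-0.   0.  39.5] t 0.4
```

View pics/term.png

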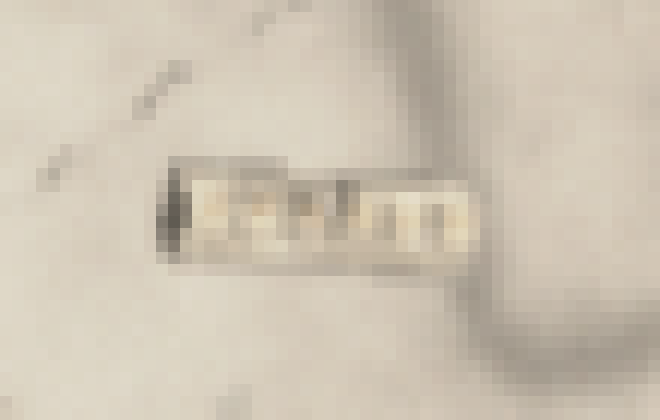

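The terminal's top is at crop px (190,178)-(475,268), 24 px long, with little turn. The tub is at about (382,208) mm.

```bash
python3 - <<'E'
from h import *
t=read_camera("top")
print("terminal",fit(t,np.array([(190,178),(480,190),(475,268),(185,262)])/12+[454.5,184.5],.020,.016,.058))
go(382,208,120,28)
E
```

```text
terminal [ 6.071e+02 -3.359e+02 -2.400e+00  6.000e-01]
shift [-0.2617 -0.3274  0.1282] turn [-0.   0.  37.5] t 0.45
```

jog_arm(
  deltas=[-0.262, -0.327, 0.128, 0, 0, 37.5, 1, -0.262, -0.327, 0.128, 0, 0, 37.5, 1, -0.262, -0.327, 0.128, 0, 0, 37.5, 1, -0.262, -0.327, 0.128, 0, 0, 37.5, 1, -0.262, -0.327, 0.128, 0, 0, 37.5, 1, -0.262, -0.327, 0.128, 0, 0, 37.5, 1, -0.262, -0.327, 0.128, 0, 0, 37.5, 1, -0.262, -0.327, 0.128, 0, 0, 37.5, 1],
  squeeze=30,
)

```text
time: 1.25
tool_pos: [0.3739, 0.2421, 0.1314]
tcp_rot: [1.616, 2.693, 0.002]
wrist_force: [1.1, 0.3, -0.5]
width: 1.001
grip_force: 0.0
```

jog_arm(
  deltas=[0, 0, 0, 0, 0, 0, 1, 0, 0, 0, 0, 0, 0, 1, 0, 0, 0, 0, 0, 0, 1, 0, 0, 0, 0, 0, 0, 1],
)

```text
time: 1.65
tool_pos: [0.374, 0.2452, 0.1323]
tcp_rot: [1.614, 2.694, 0.003]
wrist_force: [-0.1, -0.6, -0.1]
width: 0.998
grip_force: 0.0
```

```bash
python3 - <<'E'
from h import *
go(382,208,31,28)
E
```

```text
shift [-0.0366 -0.0107  0.1013] turn [ 0.1 -0.   0.2] t 1.65
```

jog_arm(
  deltas=[-0.037, -0.011, 0.03, 0, 0, 0, 1, -0.037, -0.011, 0.04, 0, 0, 0, 1, -0.037, -0.011, 0.065, 0, 0, 0, 1, -0.037, -0.011, 0.09, 0, 0, 0, 1, -0.037, -0.011, 0.101, 0, 0, 0, 1, -0.037, -0.011, 0.101, 0, 0, 0, 1, -0.037, -0.011, 0.101, 0, 0, 0, 1],
)

```text
time: 2.35
tool_pos: [0.3816, 0.2067, 0.031]
tcp_rot: [1.615, 2.694, 0.001]
wrist_force: [0.4, 0.1, 0.7]
width: 1.003
grip_force: 0.0
```

jog_arm(
  deltas=[0, 0, 0, 0, 0, 0, -1, 0, 0, 0, 0, 0, 0, -1, 0, 0, 0, 0, 0, 0, -1, 0, 0, 0, 0, 0, 0, -1, 0, 0, 0, 0, 0, 0, -1, 0, 0, 0, 0, 0, 0, -1, 0, 0, 0, 0, 0, 0, -1, 0, 0, 0, 0, 0, 0, -1],
)

```text
time: 3.15
tool_pos: [0.3826, 0.2066, 0.0322]
tcp_rot: [1.617, 2.692, 0.004]
wrist_force: [-1.7, 0.3, 6.3]
width: 0.672
grip_force: 30.7
```

```bash
python3 - <<'E'
from h import *
go(382,208,100,28); go(533,-54,100,5.4)
s=read_camera("scene"); crop(s,(200,140,310,235),6,"grasp1.png")
E
```

```text
shift [ 0.0015  0.0004 -0.0678] turn [ 0.2 -0.   0. ] t 3.15
shift [-0.3007  0.0106 -0.0679] turn [ 0.2 -0.  22.6] t 3.15
```

View pics/grasp1.png

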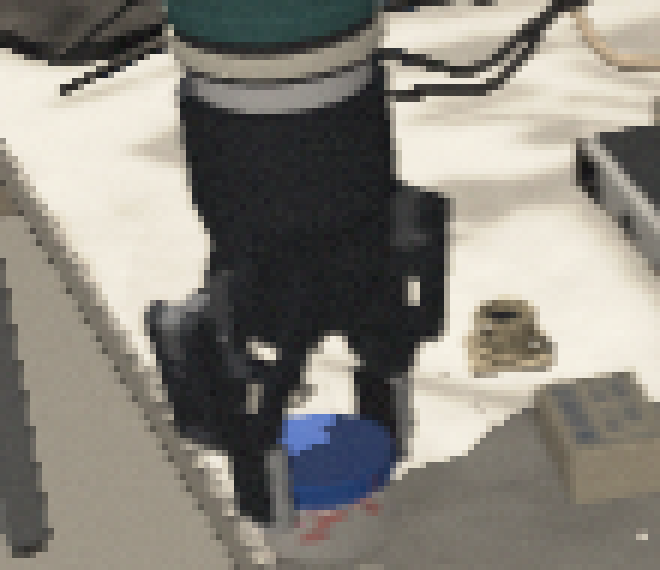

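The fingers hold the lid squarely (lid at crop px (335,460)), so I'm lifting and carrying.

jog_arm(
  deltas=[0, 0, -0.02, 0, 0, 0, -1, 0, 0, -0.05, 0, 0, 0, -1, 0, 0, -0.075, 0, 0, 0, -1, 0, 0, -0.075, 0, 0, 0, -1],
)

```text
time: 3.6
tool_pos: [0.3846, 0.2074, 0.1098]
tcp_rot: [1.615, 2.689, 0.012]
wrist_force: [0.8, 1.2, -0.0]
width: 0.672
grip_force: 32.3
```

jog_arm(
  deltas=[-0.04, 0.001, 0, 0, 0, 3, -1, -0.08, 0.003, 0, 0, 0, 6, -1, -0.12, 0.004, 0, 0, 0, 9, -1, -0.16, 0.006, 0, 0, 0, 12, -1, -0.2, 0.007, 0, 0, 0, 15, -1, -0.24, 0.008, 0, 0, 0, 18, -1, -0.28, 0.01, 0, 0, 0, 21, -1, -0.302, 0.01, 0, 0, 0, 22.6, -1],
)

```text
time: 4.4
tool_pos: [0.5333, -0.0587, 0.105]
tcp_rot: [2.117, 2.32, 0.0]
wrist_force: [-0.0, 0.2, -0.0]
width: 0.674
grip_force: 32.3
```

jog_arm(
  deltas=[0, 0, 0, 0, 0, 0, -1, 0, 0, 0, 0, 0, 0, -1],
)

```text
time: 4.6
tool_pos: [0.5313, -0.0561, 0.1045]
tcp_rot: [-2.113, -2.322, 0.001]
wrist_force: [-0.6, -0.3, -0.5]
width: 0.673
grip_force: 32.3
```

```bash
python3 - <<'E'
from h import *
go(533.3,-54,35.5,5.4)
E
```

```text
shift [0.0018 0.0024 0.069 ] turn [-0.1 -0.  -0. ] t 4.6
```

jog_arm(
  deltas=[0.002, 0.002, 0.02, 0, 0, 0, -1, 0.002, 0.002, 0.045, 0, 0, 0, -1, 0.002, 0.002, 0.058, 0, 0, 0, -1, 0.002, 0.002, 0.064, 0, 0, 0, -1, 0.002, 0.002, 0.067, 0, 0, 0, -1, 0.002, 0.002, 0.069, 0, 0, 0, -1, 0.002, 0.002, 0.069, 0, 0, 0, -1],
)

```text
time: 5.3
tool_pos: [0.5344, -0.0538, 0.037]
tcp_rot: [2.113, 2.324, 0.001]
wrist_force: [0.0, 0.9, -0.3]
width: 0.673
grip_force: 32.3
```

jog_arm(
  deltas=[0, 0, 0, 0, 0, 0, 0.6, 0, 0, 0, 0, 0, 0, 0.8, 0, 0, 0, 0, 0, 0, 0.9, 0, 0, 0, 0, 0, 0, 0.9, 0, 0, 0, 0, 0, 0, 0.9],
)

```text
time: 5.8
tool_pos: [0.534, -0.0539, 0.0366]
tcp_rot: [2.113, 2.324, 0.0]
wrist_force: [0.4, 0.4, -0.1]
width: 0.949
grip_force: 0.0
```

jog_arm(
  deltas=[0, 0, -0.015, 0, 0, 0, 0.9, 0, 0, -0.05, 0, 0, 0, 0.9, 0, 0, -0.09, 0, 0, 0, 0.9, 0, 0, -0.09, 0, 0, 0, 0.9],
)

```text
time: 6.2
tool_pos: [0.5389, -0.0545, 0.1339]
tcp_rot: [2.106, 2.317, 0.011]
wrist_force: [1.2, -0.4, 1.0]
width: 0.954
grip_force: 0.0
```

```bash
python3 - <<'E'
from h import *
go(499,206.5,120,-8.4)
E
```

```text
shift [ 0.2637 -0.0151  0.013 ] turn [ 0.7  0.1 13.8] t 6.2
```

jog_arm(
  deltas=[0.05, -0.003, 0.01, 0, 0, 3, 0.4, 0.1, -0.006, 0.01, 0, 0, 6, 0.4, 0.15, -0.009, 0.01, 0, 0, 9, 0.4, 0.2, -0.012, 0.01, 0, 0, 12, 0.4, 0.25, -0.015, 0.01, 0, 0, 13.8, 0.4, 0.263, -0.015, 0.01, 0, 0, 13.8, 0.4, 0.263, -0.015, 0.01, 0, 0, 13.8, 0.4, 0.263, -0.015, 0.01, 0, 0, 13.8, 0.4],
)

```text
time: 7.0
tool_pos: [0.494, 0.2062, 0.1166]
tcp_rot: [2.376, 2.055, -0.001]
wrist_force: [-0.7, -0.3, 0.5]
width: 0.698
grip_force: 0.0
```

```bash
python3 - <<'E'
from h import *
t=read_camera("top"); s=read_camera("scene")
print("tub",lid(t,.039,(330,200,400,280)))
crop(t,(300,180,440,290),5,"t2.png")
go(499,206.5,22,-8.4)
E
```

```text
tub [533.2 -49.2  58.2  58.4  89.4]
shift [0.002  0.0046 0.0944] turn [-0.  0. -0.] t 7.1
```

View pics/t2.png

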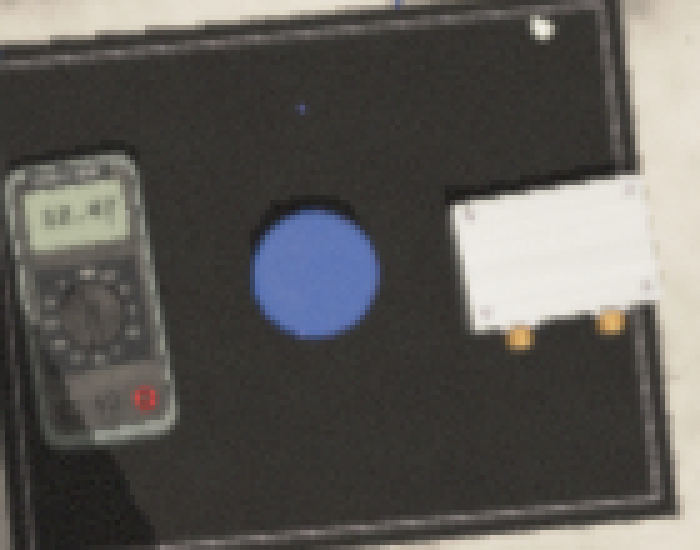

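The tub stands upright at crop px (315,273) but looks about 4 mm too near the meter. I'll check against the scene camera before mending it.

```bash
python3 - <<'E'
from h import *
s=read_camera("scene"); t=read_camera("top")
for n,c,b in (("scene",s,(270,210,480,350)),("top",t,(285,172,440,300))):
    g=cv2.cvtColor(c["color"],cv2.COLOR_BGR2GRAY); m=cv2.morphologyEx(cv2.inRange(g,0,95),cv2.MORPH_OPEN,np.ones((5,5),np.uint8))
    M=np.zeros_like(m); M[b[1]:b[3],b[0]:b[2]]=m[b[1]:b[3],b[0]:b[2]]
    k=cv2.convexHull(max(cv2.findContours(M,0,1)[0],key=cv2.contourArea))
    q=cv2.approxPolyDP(k,8,True).reshape(-1,2); print(n,q.tolist(),np.round(cast(c,q,.003)[:,:2]*1000,1).tolist())
b=s["color"].astype(int); m=((b[:,:,0]-b[:,:,2]>40)*255).astype(np.uint8)
M=np.zeros_like(m); M[215:300,320:420]=m[215:300,320:420]
k=max(cv2.findContours(M,0,1)[0],key=cv2.contourArea); x,y,w,h=cv2.boundingRect(k); print(x,y,w,h,"tub scene",cast(s,[(x+w/2-.5,y+h/2-.5)],.0345))
go(534,-54,120,5.4)
E
```

```text
scene [[277, 250], [372, 221], [460, 291], [360, 335]] [[395.5, 90.5], [640.1, 103.0], [653.7, -195.4], [429.4, -211.3]]
top [[423, 182], [428, 279], [303, 296], [299, 193]] [[662.3, -199.6], [428.1, -206.9], [389.3, 92.3], [638.4, 101.0]]
352 245 31 21 tub scene [[ 0.53435837 -0.05244974  0.0345    ]]
shift [-0.2505  0.0774 -0.0035] turn [ -0.    0.  -13.9] t 7.2
```

```bash
python3 - <<'E'
from h import *
for n,z in (("top",0),("scene",0)):
    c=read_camera(n); g=cv2.GaussianBlur(cv2.cvtColor(c["color"],cv2.COLOR_BGR2GRAY),(3,3),0).astype(np.float32)
    C=np.array([533.3,-54.3]); a=np.radians(5.4); ex=np.array([np.cos(a),np.sin(a)]); ey=np.array([-ex[1],ex[0]])
    for name,d,h,o,rng in (("far",ex,130,ey,range(-140,141,10)),("near",-ex,130,ey,range(-140,141,10)),("left",ey,160,ex,range(-110,111,10)),("right",-ey,160,ex,range(-110,111,10))):
        off=[]
        for k in rng:
            ss=np.arange(-8,14,.5); P=np.c_[(C+d*h+o*k+d*ss[:,None])/1000,np.full(len(ss),.003)]
            uv=project(c,P).astype(np.float32); v=cv2.remap(g,uv[:,0].reshape(1,-1),uv[:,1].reshape(1,-1),cv2.INTER_LINEAR)[0]
            if v.max()-v.min()<60: continue
            i=np.argmax(np.diff(v)); off.append((k,ss[i]+.25))
        off=np.array(off); p=np.polyfit(off[:,0],off[:,1],1) if len(off)>3 else None
        print(n,name,len(off),"median offset",np.median(off[:,1]),"slope deg",np.round(np.degrees(p[0]),2))
E
```

```text
top far 29 median offset -0.75 slope deg 0.03
top near 29 median offset -0.25 slope deg -0.04
top left 23 median offset 0.25 slope deg -0.07
top right 17 median offset -2.25 slope deg 0.0
scene far 29 median offset -1.75 slope deg -0.01
scene near 28 median offset 0.75 slope deg -0.0
scene left 7 median offset -4.25 slope deg -0.44
scene right 23 median offset 4.25 slope deg 0.25
```

The mat's yaw is confirmed at 5.4 degrees. In both views the tub is about 5 mm too far to +y of the mat centre, so I'll mend that first.

jog_arm(
  deltas=[-0.05, 0.015, -0.004, 0, 0, -3, 1, -0.1, 0.03, -0.004, 0, 0, -6, 1, -0.15, 0.045, -0.004, 0, 0, -9, 1, -0.2, 0.062, -0.004, 0, 0, -12, 1, -0.235, 0.075, -0.004, 0, 0, -13.9, 1, -0.247, 0.077, -0.004, 0, 0, -13.9, 1, -0.247, 0.077, -0.004, 0, 0, -13.9, 1, -0.247, 0.077, -0.004, 0, 0, -13.9, 1],
)

```text
time: 8.1
tool_pos: [0.5338, -0.0487, 0.1201]
tcp_rot: [-2.112, -2.324, -0.0]
wrist_force: [-0.4, 0.0, -0.1]
width: 1.002
grip_force: 0.0
```

```bash
python3 - <<'E'
from h import *
go(533.5,-51,36,5.4)
E
```

```text
shift [-0.0023 -0.0004  0.0841] turn [-0.  -0.   0.1] t 8.1
```

jog_arm(
  deltas=[-0.002, 0, 0.03, 0, 0, 0, 1, -0.002, 0, 0.06, 0, 0, 0, 1, -0.002, 0, 0.078, 0, 0, 0, 1, -0.002, 0, 0.084, 0, 0, 0, 1, -0.002, 0, 0.084, 0, 0, 0, 1],
)

```text
time: 8.6
tool_pos: [0.5334, -0.0494, 0.0355]
tcp_rot: [-2.108, -2.327, 0.002]
wrist_force: [0.6, -0.2, -1.1]
width: 0.998
grip_force: 0.0
```

jog_arm(
  deltas=[0, 0, 0, 0, 0, 0, -1, 0, 0, 0, 0, 0, 0, -1, 0, 0, 0, 0, 0, 0, -1, 0, 0, 0, 0, 0, 0, -1, 0, 0, 0, 0, 0, 0, -1, 0, 0, 0, 0, 0, 0, -1],
)

```text
time: 9.2
tool_pos: [0.5358, -0.0509, 0.0384]
tcp_rot: [2.11, 2.325, 0.003]
wrist_force: [-1.1, 1.6, 5.1]
width: 0.674
grip_force: 31.4
```

jog_arm(
  deltas=[0, 0, -0.005, 0, 0, 0, -1, -0.003, -0.001, -0.005, 0, 0, 0, -1, -0.005, -0.001, -0.005, 0, 0, 0, -1, -0.005, -0.001, -0.002, 0, 0, 0, -1, -0.005, -0.001, 0, 0, 0, 0, -1, -0.005, -0.001, 0, 0, 0, 0, -1, -0.005, -0.001, 0, 0, 0, 0, -1],
)

```text
time: 9.9
tool_pos: [0.5344, -0.0565, 0.0383]
tcp_rot: [2.111, 2.326, -0.0]
wrist_force: [-5.1, 0.5, 16.6]
width: 0.672
grip_force: 33.0
```

jog_arm(
  deltas=[0, 0, 0, 0, 0, 0, 0.6, 0, 0, 0, 0, 0, 0, 0.8, 0, 0, 0, 0, 0, 0, 0.9, 0, 0, 0, 0, 0, 0, 0.9, 0, 0, -0.02, 0, 0, 0, 0.9, 0, 0, -0.05, 0, 0, 0, 0.9, 0, 0, -0.084, 0, 0, 0, 0.9, 0, 0, -0.084, 0, 0, 0, 0.9],
)

```text
time: 10.7
tool_pos: [0.5379, -0.0566, 0.1254]
tcp_rot: [2.106, 2.321, 0.008]
wrist_force: [1.1, -0.1, 0.5]
width: 0.942
grip_force: 0.0
```

jog_arm(
  deltas=[0.05, -0.003, 0.01, 0, 0, 3, 0.4, 0.1, -0.006, 0.01, 0, 0, 6, 0.4, 0.15, -0.009, 0.01, 0, 0, 9, 0.4, 0.2, -0.012, 0.01, 0, 0, 12, 0.4, 0.25, -0.015, 0.01, 0, 0, 13.8, 0.4, 0.263, -0.012, 0.01, 0, 0, 13.8, 0.4, 0.263, -0.012, 0.01, 0, 0, 13.8, 0.4, 0.263, -0.012, 0.01, 0, 0, 13.8, 0.4],
)

```text
time: 11.5
tool_pos: [0.4964, 0.2041, 0.1097]
tcp_rot: [2.374, 2.057, -0.002]
wrist_force: [0.8, -0.4, 0.5]
width: 0.696
grip_force: 0.0
```

```bash
python3 - <<'E'
from h import *
t=read_camera("top"); s=read_camera("scene")
print("tub",lid(t,.039,(330,200,400,280)))
b=s["color"].astype(int); m=((b[:,:,0]-b[:,:,2]>40)*255).astype(np.uint8)
M=np.zeros_like(m); M[215:300,320:420]=m[215:300,320:420]
k=max(cv2.findContours(M,0,1)[0],key=cv2.contourArea); x,y,w,h=cv2.boundingRect(k); print(x,y,w,h,"tub scene",cast(s,[(x+w/2-.5,y+h/2-.5)],.0345))
go(499,206.2,22,-8.4)
E
```

```text
tub [533.2 -53.9  58.2  58.4  89.4]
354 247 30 21 tub scene [[ 0.53349537 -0.05977168  0.0345    ]]
shift [0.0034 0.0021 0.0879] turn [-0.   0.1  0.1] t 11.6
```

The tub is now within about 1.3 mm of the mat centre in both views. Next is the carton.

jog_arm(
  deltas=[0.003, 0.002, 0.03, 0, 0, 0, 0.4, 0.003, 0.002, 0.06, 0, 0, 0, 0.4, 0.003, 0.002, 0.08, 0, 0, 0, 0.4, 0.003, 0.002, 0.087, 0, 0, 0, 0.4, 0.003, 0.002, 0.087, 0, 0, 0, 0.4],
)

```text
time: 12.1
tool_pos: [0.4982, 0.2057, 0.0223]
tcp_rot: [-2.377, -2.053, 0.004]
wrist_force: [0.5, -0.7, 0.7]
width: 0.697
grip_force: 0.0
```

jog_arm(
  deltas=[0, 0, 0, 0, 0, 0, -1, 0, 0, 0, 0, 0, 0, -1, 0, 0, 0, 0, 0, 0, -1, 0, 0, 0, 0, 0, 0, -1, 0, 0, 0, 0, 0, 0, -1],
  squeeze=25,
)

```text
time: 12.6
tool_pos: [0.5002, 0.2075, 0.0247]
tcp_rot: [2.374, 2.055, 0.003]
wrist_force: [-1.2, -1.8, 5.6]
width: 0.483
grip_force: 27.4
```

jog_arm(
  deltas=[0, 0, -0.02, 0, 0, 0, -1, 0, 0, -0.05, 0, 0, 0, -1, 0, 0, -0.08, 0, 0, 0, -1, 0, 0, -0.08, 0, 0, 0, -1],
)

```text
time: 13.0
tool_pos: [0.5023, 0.2087, 0.108]
tcp_rot: [2.373, 2.054, 0.013]
wrist_force: [0.6, 0.5, 0.1]
width: 0.485
grip_force: 26.6
```

```bash
python3 - <<'E'
from h import *
go(635,-56.5,100,5.4)
t=read_camera("top"); crop(t,(200,180,310,280),6,"grasp2.png")
E
```

```text
shift [-0.2434  0.1693  0.0083] turn [  0.5  -0.2 -13.6] t 13.0
```

View pics/grasp2.png

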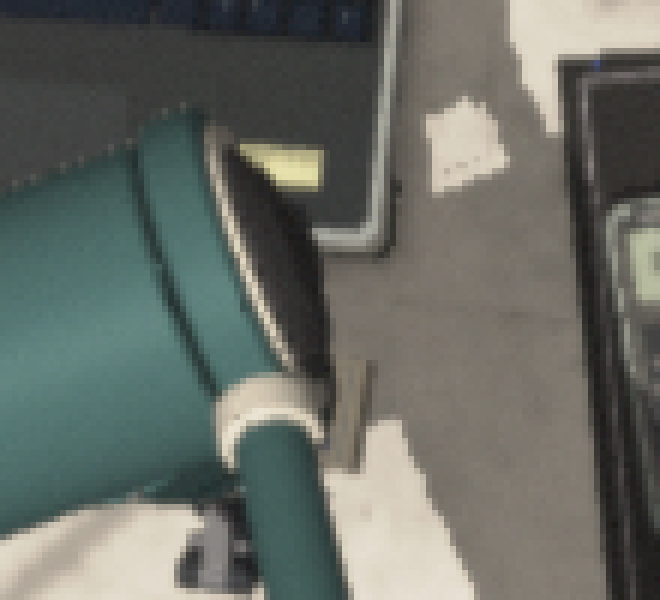

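The carton is held (its end shows at crop px (350,415)). I'll carry it in front of the laptop, then outward.

jog_arm(
  deltas=[-0.04, 0.006, 0, 0, 0, -2, -1, -0.08, 0.012, 0, 0, 0, -4, -1, -0.12, 0.018, 0, 0, 0, -6, -1, -0.155, 0.04, 0.004, 0, 0, -8, -1, -0.18, 0.075, 0.006, 0, 0, -10, -1, -0.2, 0.11, 0.008, 0, 0, -12, -1, -0.225, 0.145, 0.008, 0, 0, -13.6, -1, -0.2434, 0.169, 0.008, 0, 0, -13.6, -1],
)

```text
time: 13.85
tool_pos: [0.6319, -0.0596, 0.0933]
tcp_rot: [-2.115, -2.321, 0.002]
wrist_force: [0.5, -0.1, -1.1]
width: 0.486
grip_force: 26.6
```

jog_arm(
  deltas=[0, 0, 0, 0, 0, 0, -1, 0, 0, 0, 0, 0, 0, -1],
)

```text
time: 14.05
tool_pos: [0.6301, -0.0581, 0.0933]
tcp_rot: [-2.115, -2.319, 0.003]
wrist_force: [0.4, 0.8, -0.7]
width: 0.486
grip_force: 26.6
```

```bash
python3 - <<'E'
from h import *
go(635,-56.5,28,5.4)
t=read_camera("top"); s=read_camera("scene"); crop(s,(330,170,450,270),6,"carry2.png")
E
```

```text
shift [0.0011 0.0053 0.0653] turn [-0.2 -0.1 -0.1] t 14.05
```

View pics/carry2.png

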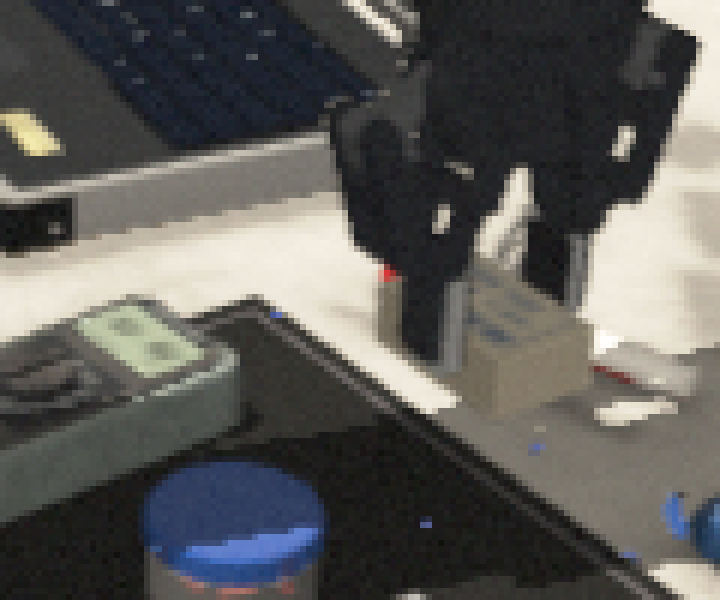

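The carton hangs level in the jaws at crop px (480,340), and the tub stands well in front of it. Lowering.

jog_arm(
  deltas=[0.001, 0.005, 0.02, 0, 0, 0, -1, 0.001, 0.005, 0.045, 0, 0, 0, -1, 0.001, 0.005, 0.058, 0, 0, 0, -1, 0.001, 0.005, 0.063, 0, 0, 0, -1, 0.001, 0.005, 0.066, 0, 0, 0, -1, 0.001, 0.005, 0.066, 0, 0, 0, -1, 0.001, 0.005, 0.066, 0, 0, 0, -1],
)

```text
time: 14.85
tool_pos: [0.6371, -0.0565, 0.0305]
tcp_rot: [2.114, 2.322, 0.002]
wrist_force: [0.5, 0.9, -1.1]
width: 0.483
grip_force: 26.6
```

jog_arm(
  deltas=[0, 0, 0, 0, 0, 0, 0.2, 0, 0, 0, 0, 0, 0, 0.35, 0, 0, 0, 0, 0, 0, 0.4, 0, 0, 0, 0, 0, 0, 0.4, 0, 0, -0.02, 0, 0, 0, 0.4, 0, 0, -0.05, 0, 0, 0, 0.4, 0, 0, -0.09, 0, 0, 0, 0.4, 0, 0, -0.09, 0, 0, 0, 0.4],
)

```text
time: 15.65
tool_pos: [0.6409, -0.0571, 0.1264]
tcp_rot: [2.109, 2.315, 0.011]
wrist_force: [1.2, 0.6, 0.6]
width: 0.703
grip_force: 0.0
```

```bash
python3 - <<'E'
from h import *
go(500,300,120,60)
go(468.5,424,110,103)
E
```

```text
shift [ 0.3687 -0.1071  0.0042] turn [  0.5   0.5 -54.7] t 15.65
shift [ 0.4951 -0.127   0.0137] turn [  0.4   0.7 -97.7] t 15.65
```

jog_arm(
  deltas=[0.03, -0.035, 0, 0, 0, -8, 0.2, 0.06, -0.07, 0, 0, 0, -16, 0, 0.11, -0.1, 0, 0, 0, -24, 0, 0.16, -0.107, 0, 0, 0, -32, 0, 0.21, -0.107, 0.004, 0, 0, -40, 0, 0.26, -0.107, 0.004, 0, 0, -48, 0, 0.31, -0.107, 0.004, 0, 0, -54.7, 0, 0.35, -0.107, 0.004, 0, 0, -54.7, 0],
)

```text
time: 16.45
tool_pos: [0.4964, 0.284, 0.1153]
tcp_rot: [0.808, 3.036, 0.0]
wrist_force: [1.1, -0.6, -0.1]
width: 0.501
grip_force: 0.0
```

```bash
python3 - <<'E'
from h import *
go(468.5,424,110,103)
t=read_camera("top"); s=read_camera("scene")
print("tub",lid(t,.039,(330,200,400,280)))
crop(t,(325,180,405,280),6,"t3.png"); crop(s,(330,170,450,290),5,"s3.png")
im=np.hstack([cv2.resize(cv2.imread("pics/t3.png"),(480,600)),np.zeros((600,8,3),np.uint8)]) 
b=cv2.imread("pics/t3.png")[:480]; a=cv2.imread("pics/s3.png")
b=cv2.resize(t["color"][180:270,330:395],None,fx=3*2,fy=6,interpolation=cv2.INTER_NEAREST)[:540,:390]
a=cv2.resize(s["color"][200:290,340:405],None,fx=6,fy=6,interpolation=cv2.INTER_NEAREST)
cv2.imwrite("pics/pair3.png",np.hstack([b,a]))
E
```

```text
shift [0.0937 0.1076 0.0053] turn [  0.    0.  -42.8] t 16.45
tub [533.2 -53.9  58.2  58.4  89.4]
```

View pics/pair3.png

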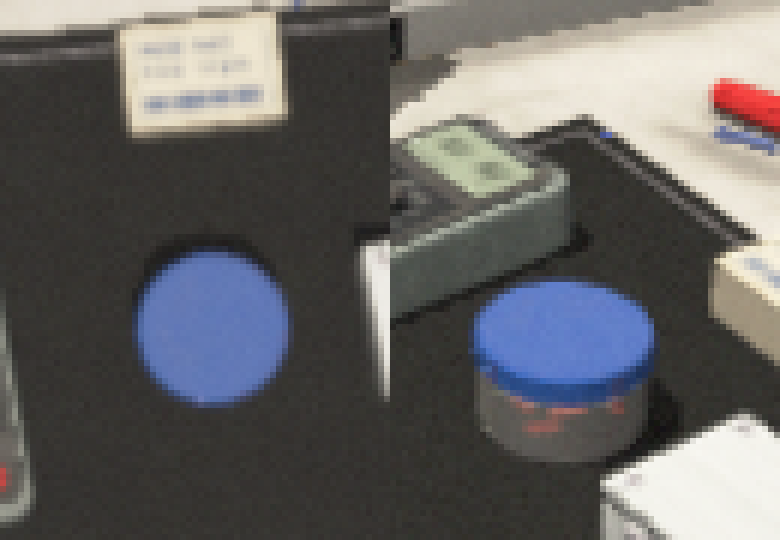

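The carton lies flat behind the tub; its top corners are at crop px (121,28),(281,12),(288,117),(132,137). Measuring.

```bash
python3 - <<'E'
from h import *
t=read_camera("top"); s=read_camera("scene")
print(fit(t,np.array([(121,28),(281,12),(288,117),(132,137)])/6+[329.5,179.5],.027,.042,.062))
g=cv2.GaussianBlur(cv2.cvtColor(t["color"],cv2.COLOR_BGR2GRAY),(3,3),0).astype(np.float32)
C=np.array([634,-54.]); a=np.radians(5.4); ex=np.array([np.cos(a),np.sin(a)]); ey=np.array([-ex[1],ex[0]])
for name,d,h,o,rng in (("near",-ex,21,ey,range(-25,26,2)),("left",ey,31,ex,range(-16,10,2)),("right",-ey,31,ex,range(-16,10,2))):
    off=[]
    for k in rng:
        ss=np.arange(-10,12,.5); P=np.c_[(C+d*h+o*k+d*ss[:,None])/1000,np.full(len(ss),.027)]
        uv=project(t,P).astype(np.float32); v=cv2.remap(g,uv[:,0].reshape(1,-1),uv[:,1].reshape(1,-1),cv2.INTER_LINEAR)[0]
        off.append((k,ss[np.argmin(np.diff(v))]+.25))
    off=np.array(off); print(name,np.median(off[:,1]),np.degrees(np.polyfit(off[:,0],off[:,1],1)[0]))
crop(s,(345,205,445,290),7,"s3.png")
go(468.5,424,110,103)
E
```

```text
[635.7 -54.2   5.4   1.2]
near -1.25 -0.46522214134554024
left 1.25 2.439792808936199
right -0.25 0.5509209568565601
shift [0.0943 0.1085 0.0049] turn [ -0.   -0.  -42.8] t 16.65
```

Carton: 5.4 degrees, 50.8 mm clear, directly behind. Now the ferrite.

jog_arm(
  deltas=[0.04, 0.045, 0.005, 0, 0, -8, 0.3, 0.07, 0.08, 0.005, 0, 0, -16, 0.3, 0.094, 0.108, 0.005, 0, 0, -24, 0.3, 0.094, 0.108, 0.005, 0, 0, -32, 0.3, 0.094, 0.108, 0.005, 0, 0, -40, 0.3, 0.094, 0.108, 0.005, 0, 0, -42.8, 0.3, 0.094, 0.108, 0.005, 0, 0, -42.8, 0.3, 0.094, 0.108, 0.005, 0, 0, -42.8, 0.3],
)

```text
time: 17.45
tool_pos: [0.4701, 0.421, 0.1101]
tcp_rot: [0.346, -3.122, 0.001]
wrist_force: [0.3, 0.2, 0.2]
width: 0.648
grip_force: 0.0
```

```bash
python3 - <<'E'
from h import *
go(468.5,424,22,103)
E
```

```text
shift [0.0008 0.0033 0.0881] turn [-0.  -0.  -0.3] t 17.45
```

jog_arm(
  deltas=[0.001, 0.003, 0.03, 0, 0, 0, 0.3, 0.001, 0.003, 0.06, 0, 0, 0, 0.3, 0.001, 0.003, 0.08, 0, 0, 0, 0.3, 0.001, 0.003, 0.088, 0, 0, 0, 0.3, 0.001, 0.003, 0.088, 0, 0, 0, 0.3],
)

```text
time: 17.95
tool_pos: [0.4672, 0.4239, 0.021]
tcp_rot: [0.349, -3.12, 0.003]
wrist_force: [0.0, 1.0, -0.7]
width: 0.648
grip_force: 0.0
```

jog_arm(
  deltas=[0, 0, 0, 0, 0, 0, -1, 0, 0, 0, 0, 0, 0, -1, 0, 0, 0, 0, 0, 0, -1, 0, 0, 0, 0, 0, 0, -1, 0, 0, 0, 0, 0, 0, -1],
)

```text
time: 18.45
tool_pos: [0.4692, 0.4262, 0.0243]
tcp_rot: [-0.351, 3.119, 0.003]
wrist_force: [0.4, -0.8, 5.7]
width: 0.294
grip_force: 26.0
```

jog_arm(
  deltas=[0, 0, -0.02, 0, 0, 0, -1, 0, 0, -0.05, 0, 0, 0, -1, 0, 0, -0.09, 0, 0, 0, -1, 0, 0, -0.09, 0, 0, 0, -1],
)

```text
time: 18.85
tool_pos: [0.4713, 0.4283, 0.1192]
tcp_rot: [-0.35, 3.112, 0.01]
wrist_force: [0.5, 1.8, 0.9]
width: 0.304
grip_force: 25.3
```

```bash
python3 - <<'E'
from h import *
go(520,180,125,95.4); go(636,-56.5,125,95.4)
s=read_camera("scene"); crop(s,(205,130,305,215),7,"grasp3.png")
E
```

```text
shift [ 0.0076 -0.2528 -0.0072] turn [0.3 0.6 7.4] t 18.85
shift [-0.0529 -0.5092 -0.008 ] turn [0.3 0.6 7.4] t 18.85
```

View pics/grasp3.png

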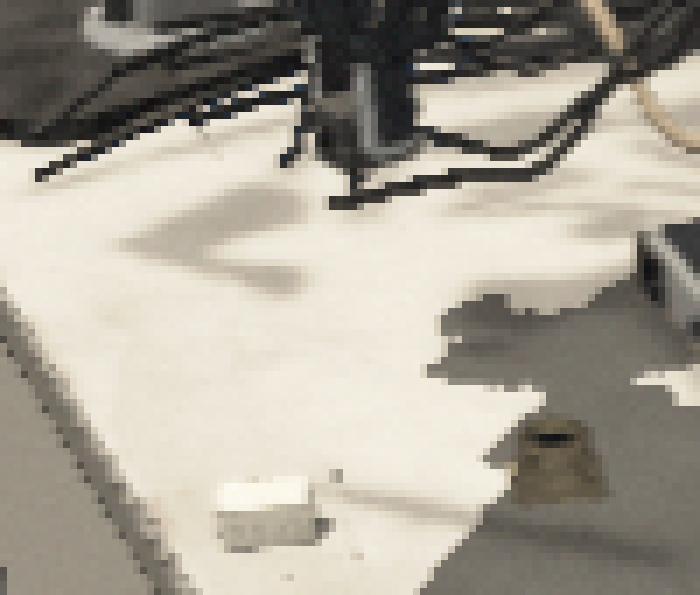

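The ferrite is in the jaws (crop px (345,140), opening 26 mm), and the coupler and flange are untouched. Carrying it over.

jog_arm(
  deltas=[0.001, -0.035, -0.006, 0, 0, 1, -1, 0.002, -0.07, -0.006, 0, 0, 2, -1, 0.003, -0.105, -0.006, 0, 0, 3, -1, 0.004, -0.14, -0.006, 0, 0, 4, -1, 0.005, -0.175, -0.006, 0, 0, 5, -1, 0.006, -0.21, -0.006, 0, 0, 6, -1, 0.007, -0.245, -0.006, 0, 0, 7.4, -1, 0, -0.28, -0.006, 0, 0, 7.4, -1],
)

```text
time: 19.7
tool_pos: [0.528, 0.1505, 0.1164]
tcp_rot: [0.149, -3.134, 0.001]
wrist_force: [1.1, -0.0, -0.4]
width: 0.296
grip_force: 25.3
```

```bash
python3 - <<'E'
from h import *
go(636,-56.5,125,95.4)
E
```

```text
shift [-0.0879 -0.2163 -0.0088] turn [-0.  -0.2  0. ] t 19.7
```

jog_arm(
  deltas=[-0.015, -0.035, -0.006, 0, 0, 0, -1, -0.03, -0.07, -0.008, 0, 0, 0, -1, -0.045, -0.11, -0.008, 0, 0, 0, -1, -0.06, -0.15, -0.008, 0, 0, 0, -1, -0.075, -0.185, -0.008, 0, 0, 0, -1, -0.085, -0.21, -0.008, 0, 0, 0, -1, -0.088, -0.216, -0.008, 0, 0, 0, -1, -0.088, -0.216, -0.008, 0, 0, 0, -1],
)

```text
time: 20.5
tool_pos: [0.6375, -0.055, 0.1248]
tcp_rot: [0.146, -3.136, -0.001]
wrist_force: [0.4, 0.2, -0.4]
width: 0.296
grip_force: 25.2
```

jog_arm(
  deltas=[0, 0, 0, 0, 0, 0, -1, 0, 0, 0, 0, 0, 0, -1, 0, 0, 0, 0, 0, 0, -1],
)

```text
time: 20.8
tool_pos: [0.6377, -0.0531, 0.1263]
tcp_rot: [0.152, -3.137, -0.0]
wrist_force: [0.1, -0.7, -0.2]
width: 0.298
grip_force: 25.2
```

```bash
python3 - <<'E'
from h import *
go(636,-56.5,53,95.4)
s=read_camera("scene"); crop(s,(355,150,455,270),5,"carry3.png")
E
```

```text
shift [ 0.002  -0.0032  0.0733] turn [ 0.  -0.   0.1] t 20.8
```

View pics/carry3.png

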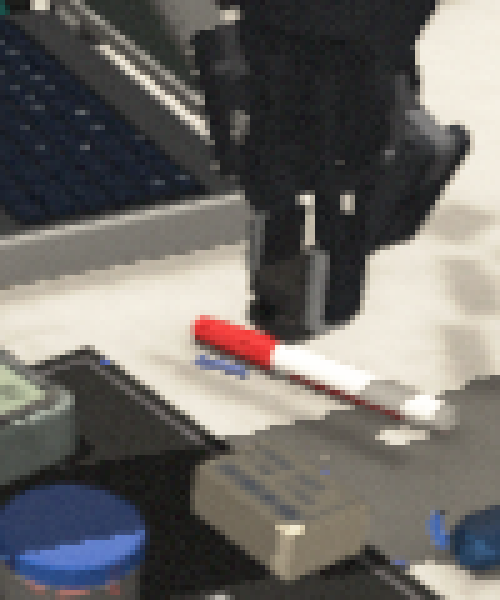

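The ferrite is held level above the carton (crop px (285,290)). Lowering.

jog_arm(
  deltas=[0.002, -0.003, 0.025, 0, 0, 0, -1, 0.002, -0.003, 0.05, 0, 0, 0, -1, 0.002, -0.003, 0.062, 0, 0, 0, -1, 0.002, -0.003, 0.069, 0, 0, 0, -1, 0.002, -0.003, 0.072, 0, 0, 0, -1, 0.002, -0.003, 0.073, 0, 0, 0, -1, 0.002, -0.003, 0.074, 0, 0, 0, -1, 0.002, -0.003, 0.074, 0, 0, 0, -1],
)

```text
time: 21.65
tool_pos: [0.6373, -0.0577, 0.0533]
tcp_rot: [-0.149, 3.136, -0.0]
wrist_force: [-0.9, -1.2, -0.1]
width: 0.298
grip_force: 25.2
```

```bash
python3 - <<'E'
from h import *
t=read_camera("top");s=read_camera("scene"); crop(s,(345,175,445,275),6,"low3.png"); go(636,-56.5,51.5,95.4)
E
```

```text
shift [0.001  0.0013 0.0017] turn [-0.   0.1  0. ] t 21.75
```

View pics/low3.png

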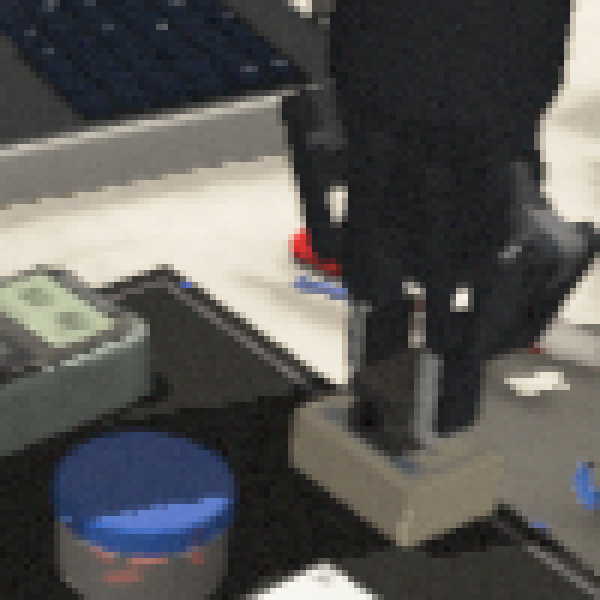

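The ferrite is just above the carton, roughly centred at crop px (395,390). Setting it down.

jog_arm(
  deltas=[0.001, 0.001, 0.001, 0, 0, 0, -1, 0.001, 0.001, 0.002, 0, 0, 0, -1, 0.001, 0.001, 0.002, 0, 0, 0, -1],
)

```text
time: 22.05
tool_pos: [0.6356, -0.0566, 0.0513]
tcp_rot: [-0.149, 3.138, 0.0]
wrist_force: [-2.7, 0.1, 4.3]
width: 0.3
grip_force: 25.8
```

jog_arm(
  deltas=[0, 0, 0, 0, 0, 0, -0.2, 0, 0, 0, 0, 0, 0, 0, 0, 0, 0, 0, 0, 0, 0.1, 0, 0, 0, 0, 0, 0, 0.1, 0, 0, -0.02, 0, 0, 0, 0.1, 0, 0, -0.05, 0, 0, 0, 0.1, 0, 0, -0.08, 0, 0, 0, 0.1, 0, 0, -0.08, 0, 0, 0, 0.1],
)

```text
time: 22.85
tool_pos: [0.6392, -0.0571, 0.1359]
tcp_rot: [-0.149, 3.129, -0.003]
wrist_force: [1.2, 0.1, 0.3]
width: 0.551
grip_force: 0.0
```

```bash
python3 - <<'E'
from h import *
go(607.5,-338,125,-2.4)
E
```

```text
shift [ 0.0583 -0.2766  0.0109] turn [ 0.4  0.5 97.8] t 22.85
```

jog_arm(
  deltas=[0.007, -0.035, 0, 0, 0, 8.5, 0, 0.014, -0.07, 0, 0, 0, 17, 0, 0.021, -0.105, 0, 0, 0, 25.5, 0, 0.03, -0.14, 0.005, 0, 0, 34, 0, 0.037, -0.175, 0.01, 0, 0, 42.5, 0, 0.044, -0.21, 0.01, 0, 0, 51, 0, 0.051, -0.245, 0.01, 0, 0, 59.5, 0, 0.058, -0.277, 0.01, 0, 0, 67, 0],
)

```text
time: 23.65
tool_pos: [0.6032, -0.3393, 0.1192]
tcp_rot: [-1.615, -2.693, 0.0]
wrist_force: [0.1, -1.3, -0.5]
width: 0.501
grip_force: 0.0
```

```bash
python3 - <<'E'
from h import *
go(607.5,-338,110,-2.4)
t=read_camera("top"); g=cv2.cvtColor(t["color"],cv2.COLOR_BGR2GRAY)
print("tub",lid(t,.039,(330,200,400,280)))
# ferrite: dark blob on the pale carton
sub=g[180:207,346:382]; print(sub[::2,::2])
m=cv2.inRange(g,0,75); u0,v0,u1,v1=352,184,378,201
print("ferrite dark top", rect(t,m,.052,(u0,v0,u1,v1)))
E
```

```text
shift [-0.0009  0.0044  0.0092] turn [-0.1 -0.  30.5] t 23.65
tub [534.4 -53.9  58.2  56.1  89.5]
[[226 226 227 225 226 225 220 177 178 141 136 188 221 177 185 211 175 143]
 [225 223 224 219 174 171 157 100  99  90  87  83 140 202 204  93  61  59]
 [152 125 140 196 206 201 190  85  96  97 101  97 145 228 224 127 105 115]
 [ 57  68 214 224 227 224 203  84  97  97  99  96 139 230 218 132  60  61]
 [ 97  88 178 219 185 196 178  78  97  91  94  94 119 228 218 158  52  51]
 [ 58  55 153 224 223 221 214  83  96  95  95  91 108 226 222 206  51  48]
 [ 53  49 135 219 209 210 212  86 100 101  97  92  99 226 225 215  52  54]
 [ 52  51 127 218 231 231 229 101  93 101 100 100  99 181 225 213  57  51]
 [ 52  52 110 225 203 181 194  86 100 104 104 100 101 153 224 215  67  51]
 [ 51  54  93 224 201 191 212 149  73  80  77  84 103 217 224 215  76  52]
 [ 50  52  75 220 220 224 222 211 155 146 112 141 153 138 116  93  57  53]
 [ 53  53  57 127 128 109  93  87  83  75  65  63  58  56  57  57  54  54]
 [ 51  54  51  54  53  54  52  53  52  53  55  52  53  51  56  54  54  53]
 [ 53  54  52  55  55  51  53  54  52  53  52  54  53  54  52  52  54  52]]
ferrite dark top [619.2 -47.    2.3   4.7  89.3]
```

```bash
python3 - <<'E'
from h import *
for n in ("top",):
    t=read_camera(n); g=cv2.GaussianBlur(cv2.cvtColor(t["color"],cv2.COLOR_BGR2GRAY),(3,3),0).astype(np.float32)
    def edges(nm,C,yaw,z,sx,sy,sign,trim,names):
        a=np.radians(yaw); ex=np.array([np.cos(a),np.sin(a)]); ey=np.array([-ex[1],ex[0]])
        for name,d,h,o,w in (("far",ex,sx,ey,sy),("near",-ex,sx,ey,sy),("left",ey,sy,ex,sx),("right",-ey,sy,ex,sx)):
            if name not in names: continue
            off=[]
            for k in np.arange(-w/2+trim,w/2-trim+.1,2):
                ss=np.arange(-6,7,.5); P=np.c_[(C+d*h/2+o*k+d*ss[:,None])/1000,np.full(len(ss),z)]
                uv=project(t,P).astype(np.float32); v=cv2.remap(g,uv[:,0].reshape(1,-1),uv[:,1].reshape(1,-1),cv2.INTER_LINEAR)[0]
                off.append((k,ss[np.argmax(sign*np.diff(v))]+.25))
            off=np.array(off); print(nm,name,np.median(off[:,1]),np.round(np.degrees(np.polyfit(off[:,0],off[:,1],1)[0]),1))
    edges("carton",np.array([634.5,-53.5]),5.4,.027,42,62,-1,5,("near","left","right"))
    edges("ferrite",np.array([634.5,-53.5]),5.4,.052,37,26,1,6,("near","far","left","right"))
    edges("terminal",np.array([607.2,-336]),-2.4,.02,16,58,1,3,("near","far"))
E
```

```text
carton near 0.25 -0.4
carton left 0.25 2.2
carton right 0.25 -2.8
ferrite far 5.5 -5.5
ferrite near 1.75 2.7
ferrite left -1.25 1.1
ferrite right 2.75 -3.9
terminal far 3.25 5.5
terminal near 1.75 7.5
```

```bash
cat >> h.py <<'E'
def edges(cam,nm,C,yaw,z,sx,sy,sign,trim,names,lo=-6,hi=7):
    g=cv2.GaussianBlur(cv2.cvtColor(cam["color"],cv2.COLOR_BGR2GRAY),(3,3),0).astype(np.float32); C=np.array(C)
    a=np.radians(yaw); ex=np.array([np.cos(a),np.sin(a)]); ey=np.array([-ex[1],ex[0]])
    for name,d,h,o,w in (("far",ex,sx,ey,sy),("near",-ex,sx,ey,sy),("left",ey,sy,ex,sx),("right",-ey,sy,ex,sx)):
        if name not in names: continue
        off=[]
        for k in np.arange(-w/2+trim,w/2-trim+.1,2):
            ss=np.arange(lo,hi,.5); P=np.c_[(C+d*h/2+o*k+d*ss[:,None])/1000,np.full(len(ss),z)]
            uv=project(cam,P).astype(np.float32); v=cv2.remap(g,uv[:,0].reshape(1,-1),uv[:,1].reshape(1,-1),cv2.INTER_LINEAR)[0]
            off.append((k,ss[np.argmax(sign*np.diff(v))]+.25))
        off=np.array(off); print(nm,name,np.median(off[:,1]),"slope",np.round(np.degrees(np.polyfit(off[:,0],off[:,1],1)[0]),1),off[:,1].tolist())
E
python3 - <<'E'
from h import *
t=read_camera("top"); s=read_camera("scene"); C=[634.5,-53.5]
edges(t,"ferrite top z27",C,5.4,.027,37,26,1,6,("near","left"))
edges(t,"ferrite top z52",C,5.4,.052,37,26,1,6,("right",))
edges(s,"carton sc z27",C,5.4,.027,42,62,-1,5,("near","right","left"))
edges(s,"carton sc z3",C,5.4,.003,42,62,-1,5,("near","right"))
edges(s,"ferrite sc z27",C,5.4,.027,37,26,1,6,("near","right"))
edges(s,"ferrite sc z52",C,5.4,.052,37,26,1,6,("left","far"))
print(cv2.cvtColor(s["color"],cv2.COLOR_BGR2GRAY)[222:262:2,390:438:2])
E
```

```text
ferrite top z27 near -2.75 slope -0.7 [-2.75, -2.75, -3.25, -3.25, -1.75, -2.25, -1.25, -4.75]
ferrite top z27 left -3.25 slope -0.1 [-2.75, -2.75, -3.25, -3.75, -3.25, -3.25, -3.75, -3.75, -4.25, -2.75, -2.75, -2.75, -3.25]
ferrite top z52 right 2.75 slope -3.9 [4.75, 3.25, 2.75, 3.25, 2.75, 3.25, 1.75, 1.25, 1.25, 1.75, 3.25, 2.75, 2.25]
carton sc z27 near 0.25 slope -0.7 [-0.25, -1.25, 0.25, -0.75, 0.75, 0.75, 0.75, 0.75, 0.75, 0.75, 0.25, 0.25, -0.25, 0.75, -1.25, -0.25, -0.75, 0.25, -0.75, 0.25, -0.75, -0.25, 1.75, 0.75, -0.75, -1.75, -1.25]
carton sc z27 left -3.75 slope 2.7 [-3.75, -4.25, -3.25, -4.25, -4.25, -5.25, -3.75, -1.75, -1.25, -2.25, 3.75, 6.25, 5.25, -5.75, -5.75, -5.75, -5.75]
carton sc z27 right 4.75 slope -1.3 [4.25, 4.75, 5.25, 4.75, 4.75, 4.75, 4.25, 5.25, 4.25, 4.75, 4.25, 4.25, 5.25, 3.75, 4.25, 4.75, 3.25]
carton sc z3 near -2.25 slope 0.4 [-2.75, -1.75, -2.75, -2.25, -2.75, -2.25, -3.25, -1.75, -3.75, -2.75, -2.25, -2.25, -2.25, -2.25, -2.25, -2.75, -2.75, -1.75, -2.25, -2.75, -1.75, -3.75, -2.75, -2.25, -1.25, -2.25, -1.75]
carton sc z3 right 2.25 slope -3
[... 1855 characters left out ...]
52 153 154 148 168 234 105  56  62  62  46  44  47  74 129 207 237
  236 236 237 235 237 235]
 [ 52  53 150 150 150 153 150 229 185  61  50  54 112 140 239 243 240 232
  239 233 239 240 238 237]
 [ 49  50 130 151 153 155 155 157 201 219 120 109 209 239 237 234 239 223
  155 178 238 239 240 238]
 [ 54  54  51 108 153 152 153 154 156 151 236 234 226 238 239 201 125 122
  120 209 239 238 238 237]
 [ 51  49  53  53  74 147 152 153 151 151 151 221 224 154 124 123 121 122
  125 217 240 239 236 236]
 [ 52  54  54  48  54  59 135 152 151 151 152 154 124 124 124 124 122 124
  123 200 234 235 233 234]
 [ 50  54  49  53  50  54  51 114 148 151 150 150 123 123 124 125 125 119
  101  47  67 233 232 229]]
```

The ferrite sits about 3 mm too far back and 2 mm too far right on the carton, so I'll mend that now.

```bash
python3 - <<'E'
from h import *
go(638,-58,126,95.4)
E
```

```text
shift [ 0.2301  0.1639 -0.0064] turn [  0.   -0.1 -67. ] t 23.85
```

jog_arm(
  deltas=[0.029, 0.021, -0.006, 0, 0, -8.5, 0.1, 0.058, 0.042, -0.006, 0, 0, -17, 0.1, 0.087, 0.063, -0.006, 0, 0, -25.5, 0.1, 0.116, 0.084, -0.006, 0, 0, -34, 0.1, 0.145, 0.105, -0.006, 0, 0, -42.5, 0.1, 0.174, 0.126, -0.006, 0, 0, -51, 0.1, 0.21, 0.15, -0.006, 0, 0, -59.5, 0.1, 0.23, 0.164, -0.006, 0, 0, -67, 0.1],
)

```text
time: 24.65
tool_pos: [0.6379, -0.0528, 0.1259]
tcp_rot: [0.165, -3.136, -0.002]
wrist_force: [-0.1, -0.7, -1.2]
width: 0.548
grip_force: 0.0
```

jog_arm(
  deltas=[0, 0, 0, 0, 0, 0, 0.1, 0, 0, 0, 0, 0, 0, 0.1, 0, 0, 0, 0, 0, 0, 0.1],
)

```text
time: 24.95
tool_pos: [0.6383, -0.0576, 0.1262]
tcp_rot: [0.149, -3.138, 0.0]
wrist_force: [0.5, -0.2, 0.1]
width: 0.545
grip_force: 0.0
```

```bash
python3 - <<'E'
from h import *
go(638,-57,52,95.4)
E
```

```text
shift [0.0002 0.0007 0.0742] turn [-0. -0.  0.] t 24.95
```

jog_arm(
  deltas=[0, 0.001, 0.03, 0, 0, 0, 0.1, 0, 0.001, 0.055, 0, 0, 0, 0.1, 0, 0.001, 0.068, 0, 0, 0, 0.1, 0, 0.001, 0.073, 0, 0, 0, 0.1, 0, 0.001, 0.073, 0, 0, 0, 0.1],
)

```text
time: 25.45
tool_pos: [0.6382, -0.0572, 0.0529]
tcp_rot: [0.147, -3.137, -0.0]
wrist_force: [-0.0, 0.0, 0.6]
width: 0.551
grip_force: 0.0
```

jog_arm(
  deltas=[0, 0, 0, 0, 0, 0, -1, 0, 0, 0, 0, 0, 0, -1, 0, 0, 0, 0, 0, 0, -1, 0, 0, 0, 0, 0, 0, -1, 0, 0, 0, 0, 0, 0, -1],
)

```text
time: 25.95
tool_pos: [0.6399, -0.0568, 0.055]
tcp_rot: [-0.149, 3.135, -0.001]
wrist_force: [0.4, -1.3, 5.6]
width: 0.297
grip_force: 26.5
```

jog_arm(
  deltas=[0, 0, -0.004, 0, 0, 0, -1, 0.0015, 0.001, -0.004, 0, 0, 0, -1, 0.003, 0.002, -0.004, 0, 0, 0, -1, 0.003, 0.002, -0.002, 0, 0, 0, -1, 0.003, 0.002, 0, 0, 0, 0, -1, 0.003, 0.002, 0, 0, 0, 0, -1, 0.003, 0.002, 0, 0, 0, 0, -1],
)

```text
time: 26.65
tool_pos: [0.6348, -0.0546, 0.055]
tcp_rot: [0.149, -3.137, -0.001]
wrist_force: [-6.0, 1.1, 11.0]
width: 0.299
grip_force: 27.2
```

jog_arm(
  deltas=[0, 0, 0, 0, 0, 0, -0.2, 0, 0, 0, 0, 0, 0, 0, 0, 0, 0, 0, 0, 0, 0.1, 0, 0, 0, 0, 0, 0, 0.1, 0, 0, -0.02, 0, 0, 0, 0.1, 0, 0, -0.05, 0, 0, 0, 0.1, 0, 0, -0.08, 0, 0, 0, 0.1, 0, 0, -0.08, 0, 0, 0, 0.1],
)

```text
time: 27.45
tool_pos: [0.6391, -0.0553, 0.1387]
tcp_rot: [-0.149, 3.129, -0.002]
wrist_force: [1.2, -0.2, 0.5]
width: 0.549
grip_force: 0.0
```

jog_arm(
  deltas=[0.007, -0.035, 0, 0, 0, 8.5, 0, 0.014, -0.07, 0, 0, 0, 17, 0, 0.021, -0.105, 0, 0, 0, 25.5, 0, 0.03, -0.14, 0.005, 0, 0, 34, 0, 0.037, -0.175, 0.01, 0, 0, 42.5, 0, 0.044, -0.21, 0.01, 0, 0, 51, 0, 0.051, -0.245, 0.01, 0, 0, 59.5, 0, 0.058, -0.277, 0.01, 0, 0, 67, 0],
)

```text
time: 28.25
tool_pos: [0.6031, -0.3375, 0.122]
tcp_rot: [-1.615, -2.693, 0.0]
wrist_force: [0.3, -0.1, 0.0]
width: 0.498
grip_force: 0.0
```

```bash
python3 - <<'E'
from h import *
t=read_camera("top"); s=read_camera("scene"); C=[634.5,-53.5]
print("tub",lid(t,.039,(330,200,400,280)))
edges(t,"carton",C,5.4,.027,42,62,-1,5,("near","left","right"))
edges(t,"ferrite top z27",C,5.4,.027,37,26,1,6,("near","left"))
edges(t,"ferrite top z52",C,5.4,.052,37,26,1,6,("right",))
edges(s,"carton sc z27",C,5.4,.027,42,62,-1,5,("near","right"))
edges(s,"ferrite sc z27",C,5.4,.027,37,26,1,6,("near","right"))
edges(s,"ferrite sc z52",C,5.4,.052,37,26,1,6,("left","far"))
go(607.5,-338,110,-2.4)
E
```

```text
tub [534.4 -53.9  58.2  56.1  89.5]
carton near -1.25 slope -0.0 [-1.75, -1.25, -1.25, -1.25, 0.75, 0.75, 0.75, -0.25, -2.25, -2.75, -2.75, -3.25, -3.75, -3.75, -2.75, -1.75, -1.75, -2.25, 0.25, 0.25, -0.25, -0.25, -0.25, -0.75, -1.25, -1.25, -2.25]
carton left 0.25 slope 2.1 [-1.75, 1.75, 0.75, 0.25, 0.25, -0.25, 0.25, -0.75, 0.75, -0.25, 1.25, 1.75, 1.75, 1.75, 1.75, -0.25, 0.25]
carton right 0.25 slope -2.3 [1.25, 1.25, 0.25, -0.25, -0.25, 0.25, 0.25, 0.75, -0.75, 0.25, 0.75, 0.25, 0.75, 0.75, -1.25, -1.75, -0.25]
ferrite top z27 near -5.5 slope -35.3 [-5.75, 5.75, 5.75, 6.25, -5.25, -5.75, -5.75, -5.75]
ferrite top z27 left -1.25 slope -4.5 [-1.25, 0.75, -1.25, -1.25, -1.25, -1.75, -0.75, -0.75, -1.25, -2.25, -1.25, -2.75, -2.75]
ferrite top z52 right 0.75 slope -3.1 [2.25, 0.75, 1.25, 1.25, 0.25, 0.75, 1.75, 1.25, -0.75, 0.25, 0.25, 0.25, 0.75]
carton sc z27 near -1.25 slope 5.1 [-0.75, -0.25, -1.75, -0.25, -2.25, -2.75, -2.25, -3.75, -5.25, -5.75, -5.75, -5.75, -5.75, -5.75, -5.25, 5.75, 6.25, 4.75, 2.75, 1.75, 0.75, 6.25, 0.75, 0.75, -0.75, -1.75, -1.25]
carton sc z27 right 4.75 slope -1.3 [4.25, 4.75, 5.25, 4.75, 4.75, 4.75, 4.25, 5.25, 4.25, 4.75, 4.25, 4.25, 5.25, 3.75, 4.25, 4.75, 3.25]
ferrite sc z27 near 1.0 slope -3.2 [0.75, 2.25, 0.25, 1.25, 2.25, 1.75, -0.75, 0.75]
ferrite sc z27 right 4.75 slope -0.6 [5.25, 4.25, 4.75, 5.25, 4.25, 2.75, 5.25, 3.75, 4.75, 5.75, 5.25, 4.25, 3.75]
ferrite sc z52 far -5.75 slope 0.0 [-5.75, -5.75, -5.75, -5.75, -5.75, -5.75, -5.75, -5.75]
ferrite sc z52 left -5.25 slope 0.4 [-5.25, -5.25, -5.25, -5.25, -5.25, -5.25, -5.75, -5.25, -4.75, -5.75, -5.75, -4.25, -5.25]
shift [-0.0002  0.0052  0.0123] turn [-0.1  0.1 30.5] t 28.35
```

The ferrite is now within about 1 mm of the carton's middle. Next, the terminal block.

jog_arm(
  deltas=[0, 0.005, 0.012, 0, 0, 8.5, 0, 0, 0.005, 0.012, 0, 0, 17, 0, 0, 0.005, 0.012, 0, 0, 25.5, 0, 0, 0.005, 0.012, 0, 0, 30.5, 0, 0, 0.005, 0.012, 0, 0, 30.5, 0, 0, 0.005, 0.012, 0, 0, 30.5, 0],
)

```text
time: 28.95
tool_pos: [0.6081, -0.333, 0.1107]
tcp_rot: [-2.257, -2.184, 0.0]
wrist_force: [-0.3, 0.4, 0.5]
width: 0.497
grip_force: 0.0
```

```bash
python3 - <<'E'
from h import *
go(607.5,-338,20.5,-2.4)
s=read_camera("scene")
g=cv2.cvtColor(s["color"],cv2.COLOR_BGR2GRAY); print(g[328:368:2,476:524:2])
E
```

```text
shift [-0.0051 -0.0004  0.0902] turn [-0.1 -0.   0.5] t 28.95
[[117 117 121 116 116 119 120 123 120 118 119 118 115 115 114 117 114 116
  116 117 118 115 114 116]
 [118 115 114 115 115 112 115 117 117 114 114 114 114 115 115 113 116 118
  113 118 115 118 114 113]
 [119 115 116 118 115 150 200 219 118 116 115 112 114 117 117 112 115 115
  111 114 115 115 115 113]
 [183 117 114 115 116 169 233 222 217 114 114 118 113 116 112 117 111 113
  110 111 116 115 114 112]
 [232 230 233 195 239 207 178 184 118 120 190 117 114 186 115 113 111 107
  110 111 110 111 116 115]
 [234 231 233 220 173 239 205 124 119 119 163 234 235 116 116 112 112 109
  111 113 113 114 113 108]
 [234 234 235 202 182 174 241 110 125 135 114 154 119 118 115 117 115 111
  112 110 111 114 112 111]
 [235 234 237 234 184 181 153 208 113 122 120 121 129 118 119 116 115 110
  113 114 113 110 108 106]
 [237 238 238 239 234 181 178 154 220 108 124 132 103 117 119 118 115 115
  114 114 114 113 109 103]
 [238 239 240 239 238 233 178 178 178 244 106 118 123 111 179 120 117 115
  115 110 110 108 110 100]
 [237 237 236 237 236 237 22
[... 282 characters left out ...]
32 233 232 232 231 228 230 229 223 178 179 175 241 193 190 243 216
  243 228 225 214 200 187]
 [233 231 229 229 231 227 230 231 233 234 224 179 176 164 244 190 205 235
  205 235 212 201 186 181]
 [228 226 232 230 229 229 230 232 231 232 232 223 177 177 169 244 200 162
  190 197 198 188 182 180]
 [230 230 231 233 231 231 230 231 232 230 228 232 222 177 179 188 203 162
  161 159 189 183 187 193]
 [231 229 231 232 228 231 228 230 232 229 226 227 229 219 175 177 162 162
  157 150 184 192 201 211]
 [232 231 229 230 230 228 224 227 229 229 227 224 225 226 212 181 149 181
  179 178 183 198 215 217]
 [233 232 230 231 230 229 226 224 227 225 223 220 222 223 216 205 195 186
  182 184 193 204 220 225]]
```

```bash
python3 - <<'E'
from h import *
s=read_camera("scene"); w=cast(s,[(484,336),(508,360)],.02)*1000; print(w, np.degrees(np.arctan2(-(w[0]-w[1])[0],(w[0]-w[1])[1])))
v=[(482.5+0.5*2,340),(488,346),(492,350),(496,354),(500,358)]; w=cast(s,[(486.5,342),(490.5,346),(494.5,350),(499,354),(502.5,358)],0)*1000; print(w)
go(607.5,-338,20.5,-2.4)
E
```

```text
[[ 597.36347939 -317.68878384   20.        ]
 [ 594.48501856 -372.87001514   20.        ]] -2.98605717595571
[[ 608.61081511 -316.10622562    0.        ]
 [ 608.15419391 -325.85944087    0.        ]
 [ 607.70705346 -335.41996097    0.        ]
 [ 607.97803954 -345.15166114    0.        ]
 [ 606.8400859  -353.98596955    0.        ]]
shift [-0.0048 -0.0006  0.0906] turn [-0.  -0.   0.5] t 29.05
```

jog_arm(
  deltas=[-0.0065, -0.0015, 0.03, 0, 0, 0, 0, -0.0065, -0.0015, 0.06, 0, 0, 0, 0, -0.0065, -0.0015, 0.08, 0, 0, 0, 0, -0.0065, -0.0015, 0.09, 0, 0, 0, 0, -0.0065, -0.0015, 0.09, 0, 0, 0, 0],
)

```text
time: 29.55
tool_pos: [0.6053, -0.3393, 0.0194]
tcp_rot: [-2.258, -2.18, 0.001]
wrist_force: [-0.4, 0.5, 0.3]
width: 0.506
grip_force: 0.0
```

jog_arm(
  deltas=[0, 0, 0, 0, 0, 0, -1, 0, 0, 0, 0, 0, 0, -1, 0, 0, 0, 0, 0, 0, -1, 0, 0, 0, 0, 0, 0, -1, 0, 0, 0, 0, 0, 0, -1, 0, 0, 0, 0, 0, 0, -1],
)

```text
time: 30.15
tool_pos: [0.6079, -0.3409, 0.0234]
tcp_rot: [2.259, 2.179, 0.001]
wrist_force: [0.2, 1.0, 6.6]
width: 0.172
grip_force: 27.9
```

jog_arm(
  deltas=[0, 0, -0.02, 0, 0, 0, -1, 0, 0, -0.05, 0, 0, 0, -1, 0, 0, -0.09, 0, 0, 0, -1, 0, 0, -0.09, 0, 0, 0, -1],
)

```text
time: 30.55
tool_pos: [0.6105, -0.3425, 0.1187]
tcp_rot: [2.253, 2.174, 0.005]
wrist_force: [0.7, -0.3, 0.6]
width: 0.178
grip_force: 27.3
```

```bash
python3 - <<'E'
from h import *
b=np.radians(9.1); print("target",542.9-88*np.cos(b),-165.3-88*np.sin(b))
go(456,-179.2,110,9.1)
E
```

```text
target 456.0075850059198 -179.21790991839455
shift [ 0.1577 -0.1603  0.0062] turn [  0.5   0.4 -11.2] t 30.55
```

jog_arm(
  deltas=[0.025, -0.025, 0, 0, 0, -2, -1, 0.05, -0.05, 0, 0, 0, -4, -1, 0.075, -0.075, 0, 0, 0, -6, -1, 0.1, -0.1, 0.003, 0, 0, -8, -1, 0.125, -0.125, 0.006, 0, 0, -10, -1, 0.145, -0.148, 0.006, 0, 0, -11.2, -1, 0.157, -0.16, 0.006, 0, 0, -11.2, -1, 0.157, -0.16, 0.006, 0, 0, -11.2, -1],
)

```text
time: 31.35
tool_pos: [0.4498, -0.1757, 0.1044]
tcp_rot: [-2.034, -2.39, 0.001]
wrist_force: [-0.1, -0.9, -0.4]
width: 0.178
grip_force: 27.3
```

jog_arm(
  deltas=[0, 0, 0, 0, 0, 0, -1, 0, 0, 0, 0, 0, 0, -1],
)

```text
time: 31.55
tool_pos: [0.4534, -0.1783, 0.1058]
tcp_rot: [2.037, 2.39, 0.0]
wrist_force: [-0.3, -0.2, -0.5]
width: 0.176
grip_force: 27.3
```

```bash
python3 - <<'E'
from h import *
go(456,-179.2,28,9.1)
s=read_camera("scene"); t=read_camera("top")
g=cv2.cvtColor(s["color"],cv2.COLOR_BGR2GRAY)
edges(t,"box",[543.4,-162.8],9.1,.035,60,90,-1,6,("far","left"))
edges(s,"box sc",[543.4,-166],9.1,.035,60,90,-1,6,("far","left"))
E
```

```text
shift [-0.0012  0.0023  0.0778] turn [0.1 0.1 0. ] t 31.55
box far 0.25 slope 0.3 [-0.25, -0.25, 0.75, 0.25, -0.25, 0.25, -0.25, 0.25, 1.25, 1.25, 1.25, -1.25, -0.75, 0.25, 0.75, -0.25, 0.25, 0.25, -0.75, -0.25, 0.25, 0.25, 0.25, -0.25, 0.25, -0.25, 0.25, -0.25, 0.25, -0.25, 0.75, 0.75, -0.25, -0.25, 0.25, -0.75, 1.25, 1.25, 1.25, 1.25]
box left 0.75 slope -0.3 [0.75, 0.75, 1.75, 1.25, 0.75, 0.75, 0.25, 0.75, 0.75, 0.25, 0.25, 0.75, 1.75, 0.25, -0.25, -0.75, -1.25, -1.25, 1.75, 1.25, 1.25, 0.75, 0.25, 1.25, 1.25]
box sc far -0.75 slope 0.5 [-1.25, -0.75, -0.25, -0.75, -1.25, -1.75, -2.25, -2.25, -0.75, -1.25, -1.25, -0.75, -0.75, -0.25, 0.25, -1.25, -0.75, -2.25, -0.75, -0.75, -0.25, -1.75, -0.75, -1.25, -0.25, -0.75, -1.25, -2.25, -0.25, -1.75, -0.25, -0.25, -0.75, -0.75, -1.75, -0.75, -1.25, -0.75, 0.25, 0.75]
box sc left -2.25 slope -0.3 [-3.25, -2.75, -1.75, -0.75, -1.75, -2.25, -1.25, -1.75, -2.75, -1.25, -1.75, -2.25, -2.75, -0.75, -1.25, -5.75, -4.25, -2.25, -2.25, -2.25, -2.25, -2.25, -2.25, -1.75, -1.25]
```

jog_arm(
  deltas=[-0.001, 0.0025, 0.025, 0, 0, 0.3, -1, -0.001, 0.0025, 0.05, 0, 0, 0.3, -1, -0.001, 0.0025, 0.065, 0, 0, 0.3, -1, -0.001, 0.0025, 0.073, 0, 0, 0.3, -1, -0.001, 0.0025, 0.077, 0, 0, 0.3, -1, -0.001, 0.0025, 0.078, 0, 0, 0.3, -1, -0.001, 0.0025, 0.078, 0, 0, 0.3, -1],
)

```text
time: 32.35
tool_pos: [0.4557, -0.1785, 0.028]
tcp_rot: [2.043, 2.385, 0.001]
wrist_force: [-0.3, -0.2, 0.6]
width: 0.176
grip_force: 27.3
```

```bash
python3 - <<'E'
from h import *
go(456.3,-178.7,26.4,8.8)
E
```

```text
shift [-0.0003  0.0006  0.0016] turn [0.1 0.  0. ] t 32.35
```

jog_arm(
  deltas=[0, 0.0005, 0.001, 0, 0, 0, -1, 0, 0.0005, 0.002, 0, 0, 0, -1, 0, 0.0005, 0.002, 0, 0, 0, -1],
)

```text
time: 32.65
tool_pos: [0.4563, -0.1784, 0.0263]
tcp_rot: [2.042, 2.385, 0.001]
wrist_force: [-0.1, 0.5, 3.3]
width: 0.173
grip_force: 27.7
```

jog_arm(
  deltas=[0, 0, 0, 0, 0, 0, -0.4, 0, 0, 0, 0, 0, 0, -0.2, 0, 0, 0, 0, 0, 0, -0.1, 0, 0, 0, 0, 0, 0, -0.1, 0, 0, -0.02, 0, 0, 0, -0.1, 0, 0, -0.05, 0, 0, 0, -0.1, 0, 0, -0.1, 0, 0, 0, -0.1, 0, 0, -0.12, 0, 0, 0, -0.1],
)

```text
time: 33.45
tool_pos: [0.4577, -0.179, 0.1497]
tcp_rot: [2.04, 2.382, 0.003]
wrist_force: [1.0, -1.1, 1.0]
width: 0.447
grip_force: 0.0
```

jog_arm(
  deltas=[-0.03, 0, -0.03, 0, 0, 0, -0.1, -0.08, 0, -0.05, 0, 0, 0, -0.1, -0.13, 0, -0.05, 0, 0, 0, -0.1, -0.18, 0, -0.05, 0, 0, 0, -0.1, -0.2, 0, -0.05, 0, 0, 0, -0.1, -0.22, 0, -0.05, 0, 0, 0, -0.1, -0.22, 0, -0.05, 0, 0, 0, -0.1],
)

```text
time: 34.15
tool_pos: [0.4892, -0.3979, 0.195]
tcp_rot: [2.046, 2.383, -0.001]
wrist_force: [0.6, 0.1, 0.3]
width: 0.45
grip_force: 0.0
```

```bash
python3 - <<'E'
from h import *
t=read_camera("top"); s=read_camera("scene"); st=readout.read_state(); print(st["tool_pos"],st["time"])
print("tub",lid(t,.039,(330,200,400,280)))
# terminal on dark mat: bright blob
C=cast(t,[(400,262)],.02); uv=project(t,[(.456,-.176,.023)])[0]; print(uv)
g=cv2.cvtColor(t["color"],cv2.COLOR_BGR2GRAY); u,v=uv.astype(int)
print("terminal top",rect(t,cv2.inRange(g,110,255),.023,(u-22,v-9,u+23,v+11)))
edges(t,"term",[456.3,-176],8.8,.023,16,58,-1,4,("near","far","left","right"))
edges(s,"term sc",[456.3,-181],8.8,.023,16,58,-1,4,("far","left")); edges(s,"term sc z3",[456.3,-181],8.8,.003,16,58,-1,4,("near","right"))
edges(t,"carton",[634.5,-53.5],5.4,.027,42,62,-1,5,("left","right"))
E
```

```text
[ 0.488901   -0.39519933  0.19476147] 34.25
tub [533.2 -53.9  58.2  58.4  89.5]
[416.40500095 267.36081781]
terminal top [ 455.4 -222.     9.4   44.7   88.9]
term far -0.25 slope -0.3 [-0.25, 0.25, -0.75, -0.25, 0.25, -0.75, -0.75, -1.25, -0.75, -0.75, -0.25, -0.25, 0.75, 1.25, -0.25, -0.75, -0.25, -0.75, 0.25, -0.25, -0.75, -1.25, -1.75, 0.25, -0.25, -0.75]
term near 0.5 slope 0.3 [0.75, 0.25, 0.25, 0.75, -0.25, 0.75, 1.25, 0.75, 0.25, 0.25, -0.25, -0.25, 0.25, 1.25, 1.25, 0.75, 0.25, -0.25, -0.25, 0.75, 0.25, 1.75, 1.25, 1.25, 0.75, -0.25]
term left 3.75 slope 8.6 [2.25, 3.75, 3.25, 3.75, 3.75]
term right -2.25 slope 11.5 [-3.75, -2.25, -1.75, -1.25, -2.25]
term sc far -5.25 slope 0.5 [-5.25, -5.75, -5.75, -4.75, -4.75, -4.25, -5.25, -5.75, -4.75, -4.75, -4.75, -5.25, -4.75, -5.75, -5.25, -5.25, -5.25, -5.25, -5.25, -3.25, -4.75, -4.25, -4.25, -5.75, -4.25, -5.75]
term sc left 0.75 slope 1.4 [0.75, 0.75, 0.25, 2.25, 0.25]
term sc z3 near -0.25 slope -0.1 [-0.75, -0.25, -1.25, -0.75, -0.75, 0.25, -0.75, 0.25, -0.75, 0.75, 0.25, 0.25, -0.25, -0.25, -0.25, 0.25, -0.25, -0.75, 0.25, -1.25, 0.25, -0.75, -1.25, -0.75, -1.25, 0.25]
term sc z3 right -3.75 slope 1.4 [-4.25, -3.75, -3.25, -4.25, -3.75]
carton left 0.25 slope 2.8 [-1.75, 0.25, 0.75, 0.25, 0.25, -0.25, -0.25, 0.25, 0.75, -0.25, 0.75, 1.75, 1.75, 1.75, 1.75, -0.25, 0.25]
carton right 0.25 slope -2.2 [1.25, 1.25, 0.25, -0.25, -0.25, 0.25, 0.25, -0.75, -0.75, 0.25, 0.75, 0.25, 0.75, 0.75, -1.25, -1.75, -0.25]
```

The terminal sits about 2.8 mm left of centre on the wall (same in both views). I'll mend it.

```bash
python3 - <<'E'
from h import *
go(456.3,-178.7,110,8.8)
E
```

```text
shift [0.2188 0.001  0.0851] turn [-0.  -0.1 -0. ] t 34.25
```

jog_arm(
  deltas=[0.04, 0, 0, 0, 0, 0, -0.1, 0.085, 0, 0.01, 0, 0, 0, -0.1, 0.13, 0, 0.03, 0, 0, 0, -0.1, 0.17, 0, 0.05, 0, 0, 0, -0.1, 0.2, 0.001, 0.07, 0, 0, 0, -0.1, 0.219, 0.001, 0.085, 0, 0, 0, -0.1, 0.219, 0.001, 0.085, 0, 0, 0, -0.1, 0.219, 0.001, 0.085, 0, 0, 0, -0.1],
)

```text
time: 35.05
tool_pos: [0.4563, -0.1779, 0.1105]
tcp_rot: [-2.041, -2.388, 0.0]
wrist_force: [-0.2, -0.2, -0.4]
width: 0.45
grip_force: 0.0
```

jog_arm(
  deltas=[0, 0, 0, 0, 0, 0, -0.1, 0, 0, 0, 0, 0, 0, -0.1],
)

```text
time: 35.25
tool_pos: [0.4577, -0.18, 0.1117]
tcp_rot: [2.043, 2.383, 0.001]
wrist_force: [0.5, 0.4, -0.0]
width: 0.446
grip_force: 0.0
```

```bash
python3 - <<'E'
from h import *
go(456,-178.5,26.5,8.8)
E
```

```text
shift [ 0.0019 -0.0017  0.0852] turn [0.1 0.1 0. ] t 35.25
```

jog_arm(
  deltas=[0.002, -0.001, 0.03, 0, 0, 0, -0.1, 0.002, -0.001, 0.06, 0, 0, 0, -0.1, 0.002, -0.001, 0.078, 0, 0, 0, -0.1, 0.002, -0.001, 0.084, 0, 0, 0, -0.1, 0.002, -0.001, 0.084, 0, 0, 0, -0.1],
)

```text
time: 35.75
tool_pos: [0.4551, -0.1775, 0.0261]
tcp_rot: [-2.044, -2.384, 0.001]
wrist_force: [-0.0, 0.2, 0.5]
width: 0.45
grip_force: 0.0
```

jog_arm(
  deltas=[0, 0, 0, 0, 0, 0, -1, 0, 0, 0, 0, 0, 0, -1, 0, 0, 0, 0, 0, 0, -1, 0, 0, 0, 0, 0, 0, -1, 0, 0, 0, 0, 0, 0, -1],
)

```text
time: 36.25
tool_pos: [0.4567, -0.1778, 0.0279]
tcp_rot: [2.041, 2.384, 0.001]
wrist_force: [-1.1, -1.1, 6.3]
width: 0.176
grip_force: 26.5
```

jog_arm(
  deltas=[0, 0, -0.004, 0, 0, 0, -1, -0.0015, 0, -0.004, 0, 0, 0, -1, -0.003, 0, -0.004, 0, 0, 0, -1, -0.003, 0, -0.002, 0, 0, 0, -1, -0.003, 0, -0.001, 0, 0, 0, -1, -0.003, 0, -0.001, 0, 0, 0, -1],
)

```text
time: 36.85
tool_pos: [0.4557, -0.1801, 0.0279]
tcp_rot: [-2.043, -2.386, 0.0]
wrist_force: [-3.4, 0.3, 7.3]
width: 0.177
grip_force: 26.6
```

jog_arm(
  deltas=[0, 0, 0, 0, 0, 0, -0.4, 0, 0, 0, 0, 0, 0, -0.2, 0, 0, 0, 0, 0, 0, -0.1, 0, 0, 0, 0, 0, 0, -0.1, 0, 0, -0.02, 0, 0, 0, -0.1, 0, 0, -0.05, 0, 0, 0, -0.1, 0, 0, -0.1, 0, 0, 0, -0.1, 0, 0, -0.12, 0, 0, 0, -0.1],
)

```text
time: 37.65
tool_pos: [0.458, -0.181, 0.1517]
tcp_rot: [2.04, 2.382, 0.003]
wrist_force: [0.6, -0.5, 0.3]
width: 0.446
grip_force: 0.0
```

jog_arm(
  deltas=[-0.03, 0, -0.03, 0, 0, 0, -0.1, -0.08, 0, -0.05, 0, 0, 0, -0.1, -0.13, 0, -0.05, 0, 0, 0, -0.1, -0.18, 0, -0.05, 0, 0, 0, -0.1, -0.2, 0, -0.05, 0, 0, 0, -0.1, -0.22, 0, -0.05, 0, 0, 0, -0.1, -0.22, 0, -0.05, 0, 0, 0, -0.1],
)

```text
time: 38.35
tool_pos: [0.4895, -0.3999, 0.1969]
tcp_rot: [2.046, 2.383, -0.001]
wrist_force: [0.1, 0.5, 0.6]
width: 0.449
grip_force: 0.0
```

```bash
python3 - <<'E'
from h import *
t=read_camera("top"); s=read_camera("scene"); st=readout.read_state(); print(st["tool_pos"],st["time"])
print("tub",lid(t,.039,(330,200,400,280)))
edges(t,"term",[456.3,-176],8.8,.023,16,58,-1,4,("near","far","left","right"))
edges(s,"term sc",[456.3,-181],8.8,.023,16,58,-1,4,("left",)); edges(s,"term sc z3",[456.3,-181],8.8,.003,16,58,-1,4,("near","right"))
edges(s,"ferrite sc z27",[634.5,-53.5],5.4,.027,37,26,1,6,("near","right"))
E
```

```text
[ 0.4892196  -0.39715927  0.19674699] 38.45
tub [533.2 -53.9  58.2  58.4  89.5]
term far -1.25 slope -0.1 [-0.25, -1.25, -0.75, -1.25, -1.25, -0.75, -1.25, -1.25, -0.75, -0.75, -1.75, -2.75, -0.75, -1.75, -1.25, -0.75, -0.25, -0.75, -1.25, -2.25, -0.75, -1.25, -1.75, -0.75, -0.25, -1.25]
term near 1.25 slope 0.6 [0.75, 0.25, 1.75, 2.75, 2.25, 1.25, 1.25, 0.75, 0.75, 0.25, -0.25, 3.25, 2.25, 1.25, 1.25, 1.75, 0.25, 3.25, 2.75, 2.75, 2.25, 1.75, 1.25, 1.25, 0.75, 1.25]
term left 2.25 slope 7.2 [2.25, 2.75, 1.25, 2.25, 3.75]
term right -0.75 slope 4.3 [-0.75, -1.25, -0.75, -0.75, -0.25]
term sc left -0.25 slope 14.3 [-1.75, -1.25, 0.25, -0.25, 0.25]
term sc z3 near 0.25 slope 0.0 [-0.25, 0.25, 0.75, 0.25, 0.75, 0.25, 0.75, 0.25, 0.75, 0.75, 0.25, 0.75, -0.25, 1.75, -0.25, 0.25, 1.25, 0.75, 0.25, 1.25, 0.25, -0.75, 1.25, 0.25, 0.25, 0.25]
term sc z3 right -1.75 slope -1.4 [-1.75, -2.25, -1.75, -1.75, -2.25]
ferrite sc z27 near 1.0 slope -3.2 [0.75, 2.25, 0.25, 1.25, 2.25, 1.75, -0.75, 0.75]
ferrite sc z27 right 5.25 slope -0.9 [5.25, 4.25, 4.75, 5.25, 6.25, 2.75, 5.25, 5.25, 4.75, 5.75, 5.25, 4.25, 3.75]
```

```bash
python3 -c "
from workcell import finish_job
print(finish_job())"
```

```text
the job is handed in; nothing more can be done
None
```

The job is handed in: by the cameras, the tub, fuse carton, ferrite clip and terminal block are all within about 1–2 mm of where you asked, placed in that order at about 38 s, and I never touched the coupler or the flange connector.

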